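Restack the spacers on a lab mixer's drive spindle

ROBOT

A 7-joint arm with a two-finger parallel gripper is mounted at the origin on the work surface. World frame = base frame: x ahead of the robot, y to its left, z up, the work surface at z = 0. Lengths are in m, angles in rad, forces in N, time in s.
With the tool pointing down it reaches from about 0.4 to 0.85 m from the base axis. Payload 10.4 kg.
Tool frame: the origin (TCP) lies midway between the tips of the shut fingers; the grasp point (between the pads) lies 19 mm behind it; x points along the fingers, y is the direction in which the jaws open and shut, and the axes are right-handed (so a half turn about x gives the same grasp; the last joint's range is limited). The gripper opens to 87 mm and grips with 3 to 60 N. Pads are 19 mm wide; open, the fingers measure 117 mm over their backs; the gripper's body (75 mm by 190 mm) begins 51 mm behind the grasp point.
Start: joints at [1.324, 0.332, -0.065, 1.46, 0.022, 1.35, -0.088], TCP at [0.139, -0.609, 0.223] pointing down, gripper open.
Joint ranges: [-2.6, 2.6], [-0.5, 2.12], [-1.47, 1.34], [0.16, 2.42], [-1.27, 4.41], [0.06, 2.06], [-2.6, 2.6]. Speed limits (rad/s): [2.22, 2.22, 2.79, 2.79, 3.14, 3.14, 3.14].

INTERFACE

Orientations are given as a unit quaternion [x, y, z, w].
In Python, from bench import * gives the robot as it stands.
- The arm moves only by the shell command python3 -m inch 'ROWS' [FORCE]. ROWS is JSON, a list that holds one entry, the list of rows, each a list of 7 numbers: the shift along the world's x, y, z each as a share of 120 mm, from -1 to 1, then the turn, a rotation vector about the world's x, y, z each as a share of 2 pi rad, from -1 to 1, then the closure, from 0 (fully open) to 1 (shut). A call has 1 to 10 rows; each row is the pose to reach, as a shift and turn from the pose commanded when the call began, turning the shorter way round; what a row does not reach only later rows make up. A row lasts 1/10 s, in which the tool goes at most 50 mm and 8.59 degrees, less where a joint would pass 70% of its speed; a pose out of reach is approached as far as the arm can. A call with a number of a shift or a turn outside -1 to 1 is refused whole. A call with a gripper value outside its range is refused whole. The fingers move at their own pace and stop on an object; FORCE is the grip in N (left out, the last holds). Time passes only in rows, so rows that repeat a pose let the fingers close. It gives the time, the measured TCP pose, the force and the opening at its end, in the units of the state.
- read_state(): the state, without advancing time (a new reading comes with each control period).
- camera(name): name is "scene" or "side" or "wrist"; returns the picture (420x560x3 uint8, red, green, blue); there is no depth.
- get_calibration(name): a dict with "fx", "fy", "cx", "cy" (pixels), "xyz" and "attitude" of the camera in the world. Camera axes: x right, y up, looking along -z (the intrinsics and any distortion apply to the point x, -y, -z); pixel columns grow to the right and rows downward; lengths in m; the calibration is good to about 2 mm. The wrist camera is an equidistant fisheye: a pixel r from the principal point sees the ray r / f radians off the axis. A picture is of the moment at which its call begins: read the wrist's pose just before it. get_calibration takes no time and is no camera call; for the wrist camera it gives the pose at the moment of the call.
- close_job(): hands the job in, once; it reports no verdict.
The state is a dict: "time": time; "joint_positions": joint angles; "joint_vel": joint speeds; "joint_torque": joint torques, N m; "ee_pos": TCP position; "eef_rot": TCP orientation; "ft_force": force on the tool from outside, world axes, zero at the start; "torque": the same for the moment, N m; "width": finger opening in m.
Only numpy, scipy, OpenCV 4.12 (cv2) and the standard library are available. Lean on these libraries where they do the work, as an engineer would, in place of code of your own. Each camera call takes 0.05 s, during which the arm holds its last target.

TASK

Refit the three loose aluminium spacers on the opened lab mixer's upright drive spindle: the widest first at the bottom, then the middle one, then the narrowest on top. Lower them gently, and press the stack down by feel (a firm fingertip push, well under 60 N) until the stiff brass collar under it is fully home; then let go and leave everything else on the bench where it is.

Things in the scene. Friction and masses are not known exactly. Their poses are not given: they have to be found in the camera images.
- mixer: opened orbital lab mixer, a white box 200 x 190 mm and 70 mm high with a flat grey top, fixed to the bench; origin at the centre of its underside, x axis along its length away from its knob side, z up. Four rubber mounts, 10 mm tall, stand at the top's corners (80, 75 mm from the centre). Its crank disc will not turn by hand
- hub (a point): centre of the top face of the mixer's round steel crank disc (80 mm across, 78 mm above the bench), on the mixer's upright axis; z up. With all home, the spacers' centres are 21, 42 and 61 mm above this point, and the spindle's nose stands 5 mm above the stack
- nose_level (a point): 75 mm above the disc's centre, level with the top of the fixed steel drive spindle, a crank pin: its upright axis is 6 mm off this point, in a direction that differs each time and is not measured (look or feel; the mixer's yaw does not tell). It is 12 mm thick; the last 5 mm taper to a flat nose 7 mm across. A 14 mm bore has 1 mm of play all round
- seat_level (a point): 10 mm above the disc's centre: level with the top of the brass collar when it is home, flat on the disc. The collar (32 mm across, 10 mm tall) grips the spindle's foot: it starts 5 to 8 mm above the disc, slides down only when pushed with about 6 to 8 N and stays where it is left
- big (a point): plain aluminium spacer ring, 56 mm outer diameter, 22 mm tall, 14 mm bore, lying flat on the bench with its bore upright; this point is its centre, half-way up, z along the bore. About 140 g
- mid (a point): plain aluminium spacer ring, 42 mm outer diameter, 20 mm tall, 14 mm bore, lying flat on the bench with its bore upright; this point is its centre, half-way up, z along the bore. About 70 g
- small (a point): plain aluminium spacer ring, 30 mm outer diameter, 18 mm tall, 14 mm bore, lying flat on the bench with its bore upright; this point is its centre, half-way up, z along the bore. About 30 g
- bottle: clear plastic reagent bottle with a blue cap, 60 mm across, about 150 mm tall; origin at the centre of its underside. Not part of the job
- jar: amber glass jar with a white lid, 64 mm across, about 85 mm tall; origin at the centre of its underside. Not part of the job
- driver: screwdriver lying flat, 190 mm long, to the right of the spacers; its x axis runs along it from handle to blade. Not part of the job
- spanner: spanner lying flat, 150 mm long, between the mixer and the robot; its x axis runs along it. Not part of the job
- dish: shallow glass dish, 84 mm across, 16 mm tall; origin at the centre of its underside. Not part of the job
- stopper: black rubber stopper without a hole, a cone 28 mm (bottom) to 36 mm (top) across, 30 mm tall, standing near the spacers; origin at the centre of its underside. Not part of the job
- beaker: empty glass beaker, 68 mm across, 85 mm tall, beyond the mixer; origin at the centre of its underside. Not part of the job

How it is judged:
By the outcome, as a careful person would: the job done as asked, in the order asked, and still so for the second after the job is handed in, with the robot touching nothing.
It also fails if it takes over 72 s, if anything falls off the work surface, if the arm or the gripper's body presses on something with over 40 N, if the wrist force passes 120 N, or if a joint passes its speed limit or range.

## Working session

There is one attempt and no reset: what is moved stays moved. The work goes in short steps, Python scripts to look and compute and a shell command to move; the robot and the scene stay as the last step left them, time stands still between calls to the robot, and variables do not carry over. Pictures are saved under pics/ and viewed, and the job is handed in when it is done.

```bash
ls; mkdir -p pics; python3 - <<'E'
from bench import *
import cv2
s=read_state()
for k,v in s.items(): print(k,v)
for n in ["scene","side","wrist"]:
    print(n,get_calibration(n))
    cv2.imwrite(f"pics/{n}0.png",camera(n)[:,:,::-1])
E
```

```text
pics
time 0.0
joint_positions [ 1.324379    0.33291156 -0.06470863  1.46096192  0.02159921  1.34988819
 -0.08847564]
joint_vel [ 5.22407477e-05  4.96369197e-05 -2.08232993e-03 -1.15648430e-03
 -5.16976913e-04 -9.03709728e-04  1.08942188e-03]
joint_torque [ 2.28024287e-04 -6.23256898e+01  2.46620161e-02 -3.89900064e+01
 -6.14329241e-02  3.94701166e-02  1.35487135e-04]
ee_pos [ 0.13863223 -0.60902543  0.22171934]
eef_rot [-0.70260064 -0.07949984  0.70276205 -0.07847052]
ft_force [-1.18944354  0.43420398 -0.9980339 ]
torque [ 0.02114499 -0.05858343  0.0530393 ]
width 0.08725349263457284
scene {'fx': 544.521518824496, 'fy': 544.521518824496, 'cx': 278.8470265908706, 'cy': 209.5679396014695, 'xyz': array([ 1.47836329, -0.6515574 ,  1.02049713]), 'attitude': array([0.38403787, 0.20113496, 0.4160902 , 0.79933009])}
side {'fx': 408.73792132759405, 'fy': 408.73792132759405, 'cx': 276.6032608759295, 'cy': 212.17151973644778, 'xyz': array([ 0.40454056, -0.67570958,  0.95156734]), 'attitude': array([ 0.33471709, -0.04139002, -0.09400813,  0.93670369])}
wrist {'fx': 325.19226210127806, 'fy': 325.19226210127806, 'cx': 280.39096146946355, 'cy': 209.80628386791219, 'xyz': array([ 0.20905541, -0.59322355,  0.38455011]), 'attitude': array([-0.10446749,  0.08458231, -0.61834649,  0.77432551])}
```

View pics/scene0.png

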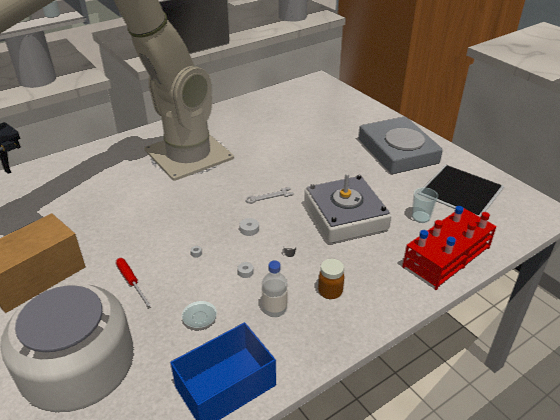

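View pics/side0.png

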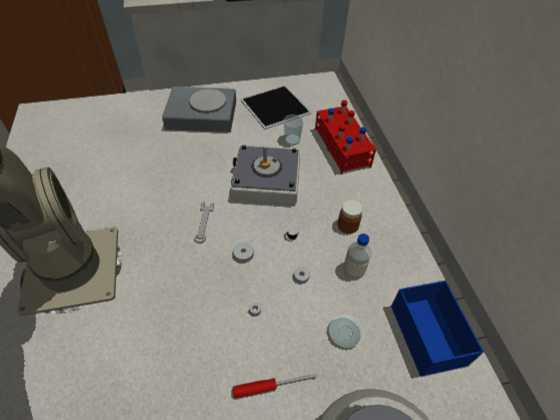

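View pics/wrist0.png

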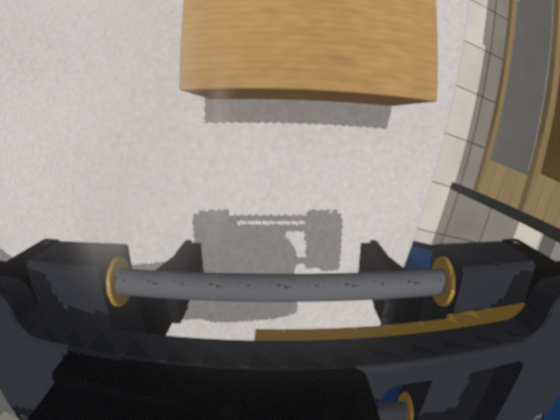

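Scene shows big (249,228), mid (246,270), small (196,251), spindle around (347,180); side shows big (243,252), mid (302,275), small (255,309), spindle (265,150). Enlarging both.

```bash
cat > h.py <<'E'
from bench import *
import cv2, numpy as np
from scipy.spatial.transform import Rotation as R
from scipy.optimize import least_squares
def proj(c,p,fish=False):
    p=np.atleast_2d(p); q=R.from_quat(c['attitude']).inv().apply(p-c['xyz'])
    x,y,z=q[:,0],-q[:,1],-q[:,2]
    if fish:
        r=np.hypot(x,y); th=np.arctan2(r,z); s=np.where(r>1e-9,th/np.maximum(r,1e-9),1/z)
        return np.c_[c['cx']+c['fx']*x*s, c['cy']+c['fy']*y*s]
    return np.c_[c['cx']+c['fx']*x/z, c['cy']+c['fy']*y/z]
def ray(c,uv,fish=False):
    a=(uv[0]-c['cx'])/c['fx']; b=(uv[1]-c['cy'])/c['fy']
    if fish:
        r=np.hypot(a,b); s=np.sin(r)/r if r>1e-9 else 1; d=np.array([a*s,-b*s,-np.cos(r)])
    else: d=np.array([a,-b,-1.])
    d=R.from_quat(c['attitude']).apply(d); return c['xyz'],d/np.linalg.norm(d)
def atz(c,uv,z,fish=False):
    o,d=ray(c,uv,fish); return o+d*(z-o[2])/d[2]
def tri(obs):
    A=np.zeros((3,3));b=np.zeros(3);L=[]
    for o,d in obs:
        P=np.eye(3)-np.outer(d,d);A+=P;b+=P@o;L.append((o,P))
    x=np.linalg.solve(A,b); return x,[np.linalg.norm(P@(x-o))*1e3 for o,P in L]
def crop(img,x0,y0,w,h,k,name):
    c=cv2.resize(img[y0:y0+h,x0:x0+w],None,fx=k,fy=k,interpolation=cv2.INTER_CUBIC)
    cv2.imwrite(name,c)
E
python3 - <<'E'
import cv2
from h import crop
s=cv2.imread('pics/scene0.png'); d=cv2.imread('pics/side0.png')
crop(s,180,210,120,80,6,'pics/s_r.png');crop(s,300,165,100,80,7,'pics/s_m.png')
crop(d,225,220,110,110,5,'pics/d_r.png');crop(d,225,135,90,75,7,'pics/d_m.png')
E
```

```text
(no output)
```

View pics/s_r.png

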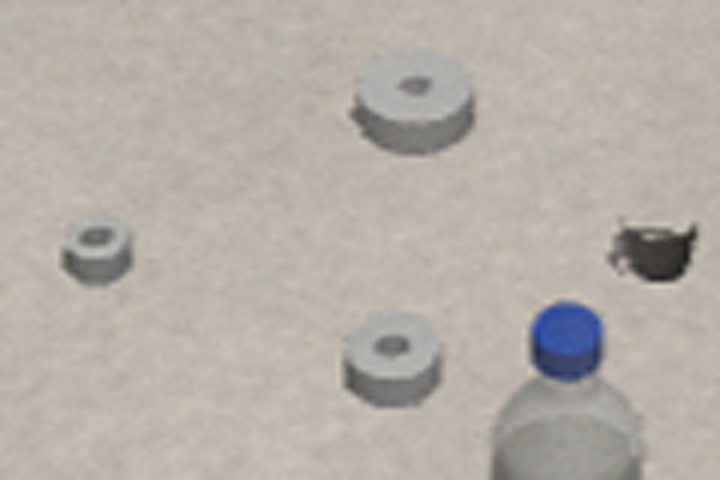

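View pics/s_m.png

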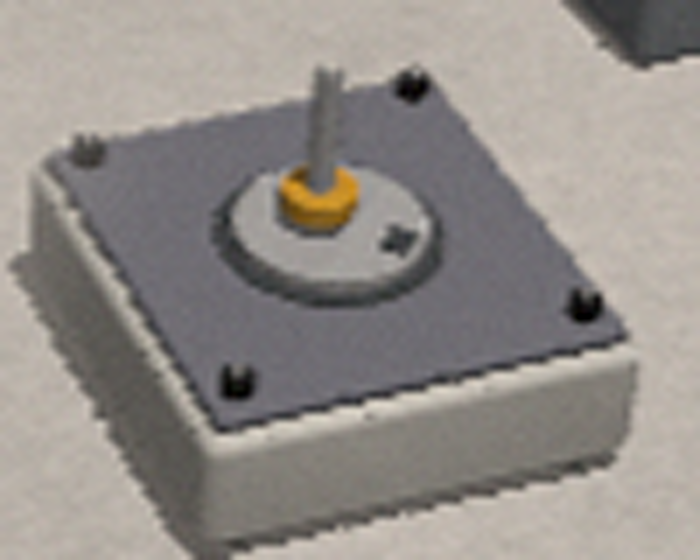

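View pics/d_r.png

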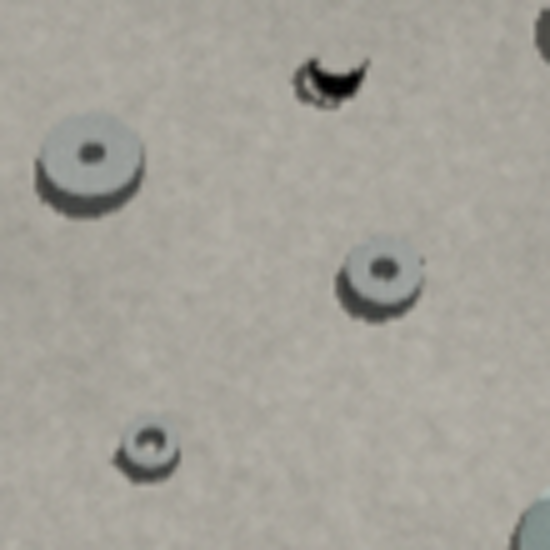

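View pics/d_m.png

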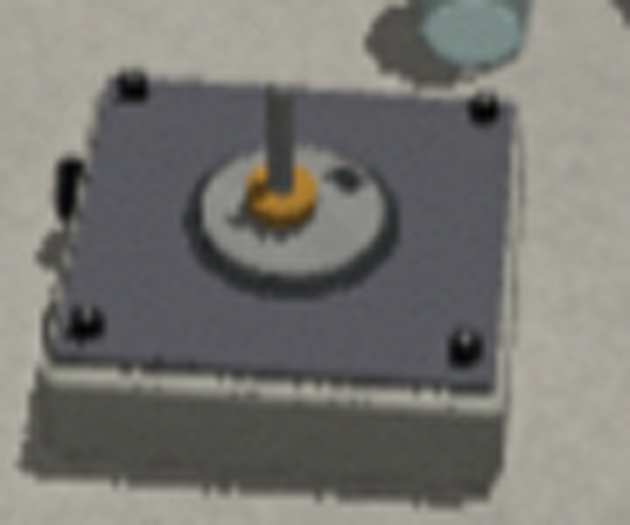

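In the crops I read the tops: scene big (415,85), mid (392,345), small (97,238); side big (92,154), mid (384,270), small (151,441); spindle nose scene (329,70), side (281,88).

```bash
cat > m1.py <<'E'
from h import *
S=get_calibration('scene');D=get_calibration('side')
f=lambda u,x0,y0,k:((u[0]+.5)/k-.5+x0,(u[1]+.5)/k-.5+y0)
sr=lambda *u:f(u,180,210,6);sm=lambda *u:f(u,300,165,7);dr=lambda *u:f(u,225,220,5);dm=lambda *u:f(u,225,135,7)
for n,a,b,z in [('big',sr(415,85),dr(92,154),.022),('mid',sr(392,345),dr(384,270),.02),('small',sr(97,238),dr(151,441),.018),
  ('nose',sm(329,70),dm(281,88),.153),('collar',sm(320,183),dm(282,186),.095),('disc',sm(332,222),dm(294,210),.078)]:
    x,e=tri([ray(S,a),ray(D,b)]); print(n,x.round(4),np.round(e,1),'atz',atz(S,a,z).round(4),atz(D,b,z).round(4))
E
python3 m1.py
```

```text
big [ 0.456  -0.0443  0.0214] [0.4 0.4] atz [ 0.4564 -0.0442  0.022 ] [ 0.456  -0.0451  0.022 ]
mid [ 0.5955 -0.145   0.0189] [0.4 0.4] atz [ 0.5963 -0.1452  0.02  ] [ 0.5953 -0.1461  0.02  ]
small [ 0.4588 -0.2162  0.0165] [0.2 0.2] atz [ 0.4603 -0.2166  0.018 ] [ 0.4588 -0.2172  0.018 ]
nose [0.5661 0.2133 0.1512] [0.4 0.4] atz [0.5677 0.212  0.153 ] [0.5657 0.2107 0.153 ]
collar [0.5662 0.2139 0.0949] [0.5 0.5] atz [0.5659 0.2146 0.095 ] [0.5661 0.2131 0.095 ]
disc [0.5719 0.217  0.077 ] [0.8 0.8] atz [0.5723 0.2171 0.078 ] [0.5717 0.2149 0.078 ]
```

```bash
cat > m2.py <<'E'
from h import *
S=get_calibration('scene');D=get_calibration('side')
for n,a,b in [('bottlecap',(274.5,265),(363,238)),('jarlid',(332,266.5),(351,208)),('stopper',(289,249),(292,234)),('beaker',(426,193),(293,121))]:
    x,e=tri([ray(S,a),ray(D,b)]); print(n,x.round(3),np.round(e,1))
s=read_state();print(R.from_quat(s['eef_rot']).as_matrix().round(3))
w=get_calibration('wrist');T=R.from_quat(s['eef_rot']).inv();print(T.apply(w['xyz']-s['ee_pos']),(T*R.from_quat(w['attitude'])).as_matrix().round(3))
E
python3 m2.py
```

```text
bottlecap [ 0.741 -0.15   0.146] [0. 0.]
jarlid [ 0.77  -0.001  0.08 ] [0.9 0.9]
stopper [ 0.602 -0.009  0.014] [1.7 1.7]
beaker [0.698 0.403 0.084] [2.7 2.7]
[[-0.     0.222 -0.975]
 [ 0.001 -0.975 -0.222]
 [-1.    -0.001  0.   ]]
[-1.62696426e-01 -4.09872942e-05 -7.21435360e-02] [[ 0.001  0.266 -0.964]
 [ 1.     0.001  0.001]
 [ 0.001 -0.964 -0.266]]
```

```bash
python3 -m inch '[[[0.5,1,0.1,0,0,-0.018,0],[0.5,1,0.1,0,0,-0.018,0],[0.5,1,0.1,0,0,-0.018,0],[0.5,1,0.1,0,0,-0.018,0]]]' 20; python3 -m inch '[[[0.55,1,0,0,0,-0.018,0],[0.55,1,0,0,0,-0.018,0],[0.55,1,0,0,0,-0.018,0],[0.55,1,0,0,0,-0.018,0]]]'
```

```text
time: 0.55
ee_pos: [0.2021, -0.4859, 0.2354]
eef_rot: [0.706, 0.041, -0.705, 0.041]
ft_force: [-0.1, -1.2, -0.5]
width: 0.0869
time: 0.95
ee_pos: [0.2674, -0.3659, 0.2348]
eef_rot: [0.707, 0.001, -0.707, 0.001]
ft_force: [-0.3, -1.0, 0.7]
width: 0.0871
```

```bash
python3 -m inch '[[[0.55,1,0,0,0,0,0],[0.55,1,0,0,0,0,0],[0.55,1,0,0,0,0,0],[0.55,1,0,0,0,0,0]]]'; python3 -m inch '[[[0.55,1,-0.5,0,0,0,0],[0.55,1,-0.5,0,0,0,0],[0.55,1,-0.5,0,0,0,0],[0.55,1,-0.5,0,0,0,0]]]';  python3 -m inch '[[[0,0.65,-0.3,0,0,0,0],[0,0.65,-0.3,0,0,0,0],[0,0.65,-0.3,0,0,0,0],[0,0.65,-0.3,0,0,0,0]]]'
cat > w.py <<'E'
from h import *
import sys,json,pickle
n=sys.argv[1]; c=get_calibration('wrist'); s=read_state(); im=camera('wrist')[:,:,::-1]
cv2.imwrite(f'pics/{n}.png',im); pickle.dump((c,s),open(f'pics/{n}.pkl','wb'))
print(s['time'],s['ee_pos'].round(4),s['width'],s['ft_force'].round(1))
E
python3 w.py w1
```

```text
time: 1.35
ee_pos: [0.3329, -0.2462, 0.2349]
eef_rot: [0.707, 0.001, -0.707, 0.001]
ft_force: [-1.1, -1.3, 0.9]
width: 0.0869
time: 1.75
ee_pos: [0.3977, -0.1253, 0.1726]
eef_rot: [-0.706, -0.002, 0.708, -0.0]
ft_force: [-0.5, -0.9, 0.5]
width: 0.0872
time: 2.15
ee_pos: [0.3968, -0.0524, 0.1386]
eef_rot: [-0.707, 0.001, 0.707, 0.001]
ft_force: [0.0, -0.7, 0.2]
width: 0.0869
2.15 [ 0.3968 -0.0524  0.1386] 0.08694955645050384 [ 0.  -0.7  0.2]
```

View pics/w1.png

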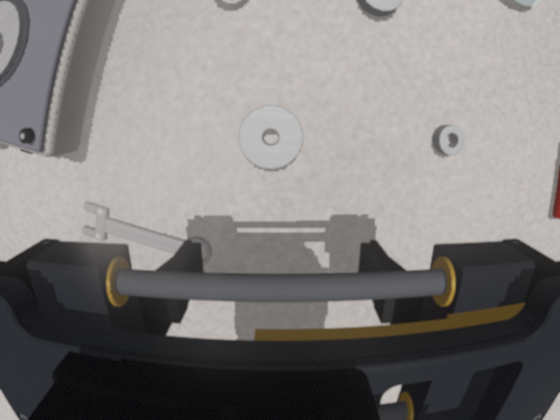

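Wrist picture: big ring top centred about (271,137), small (449,140), jaws at columns ~190–370.

```bash
python3 - <<'E'
from h import *
import pickle
c,s=pickle.load(open('pics/w1.pkl','rb'))
im=cv2.imread('pics/w1.png');crop(im,230,95,90,85,7,'pics/w1c.png')
print(atz(c,(271,137),.022,1),atz(c,(450,140),.018,1))
E
```

```text
[ 0.45614952 -0.0444646   0.022     ] [ 0.45890416 -0.21363081  0.018     ]
```

View pics/w1c.png

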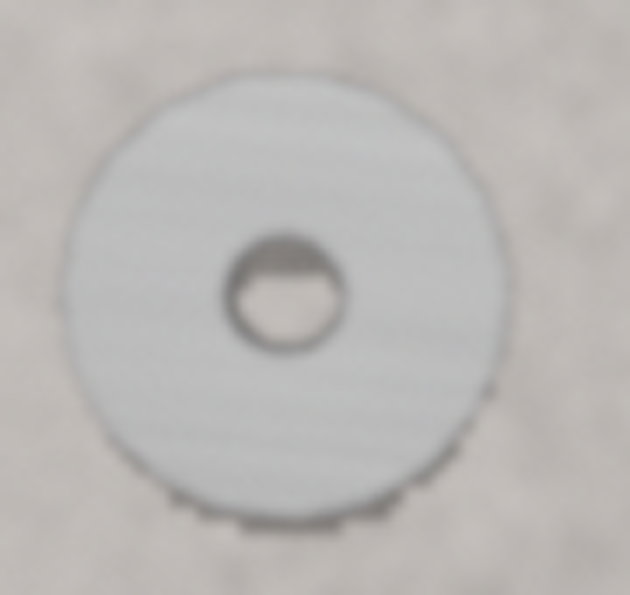

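```bash
python3 -m inch '[[[0.49,0.06,0,0,0,0,0],[0.49,0.06,0,0,0,0,0],[0.49,0.06,-0.6,0,0,0,0],[0.49,0.06,-0.6,0,0,0,0],[0.49,0.06,-0.6,0,0,0,0],[0.49,0.06,-0.6,0,0,0,0]]]'; python3 -c "
from bench import *
print(read_state()['ee_pos'])"
```

```text
time: 2.8
ee_pos: [0.456, -0.0452, 0.0674]
eef_rot: [0.707, -0.001, -0.707, -0.001]
ft_force: [0.9, 0.1, 1.2]
width: 0.0871
[ 0.45599611 -0.04519177  0.06735556]
```

```bash
python3 -m inch '[[[0,0.005,-0.3,0,0,0,0],[0,0.005,-0.45,0,0,0,0],[0,0.005,-0.52,0,0,0,0],[0,0.005,-0.52,0,0,0,0.2],[0,0.005,-0.52,0,0,0,0.4],[0,0.005,-0.52,0,0,0,0.5],[0,0.005,-0.52,0,0,0,0.6],[0,0.005,-0.52,0,0,0,0.6]]]' 15;
```

```text
time: 3.6
ee_pos: [0.456, -0.0438, 0.0048]
eef_rot: [0.707, -0.001, -0.707, -0.001]
ft_force: [-0.3, -0.7, 6.2]
width: 0.0564
```

```bash
python3 -m inch '[[[0,0,0.3,0,0,0,0.7],[0,0,0.6,0,0,0,0.7],[0,0,1,0,0,0,0.7],[0,0,1,0,0,0,0.7]]]' 25;  python3 -m inch '[[[0.15,0.8,0.6,0,0,0,0.7],[0.15,0.8,0.6,0,0,0,0.7],[0.15,0.8,0.6,0,0,0,0.7],[0.15,0.8,0.6,0,0,0,0.7],[0.15,0.8,0.6,0,0,0,0.7]]]'; python3 -m inch '[[[0.15,0.8,0,0,0,0,0.7],[0.15,0.8,0,0,0,0,0.7],[0.15,0.8,0,0,0,0,0.7],[0.15,0.8,0,0,0,0,0.7],[0.15,0.8,0,0,0,0,0.7]]]';python3 w.py w2
```

```text
time: 4.0
ee_pos: [0.4589, -0.0436, 0.1297]
eef_rot: [0.71, -0.002, -0.704, 0.0]
ft_force: [0.9, 0.0, -2.1]
width: 0.0559
time: 4.5
ee_pos: [0.4732, 0.052, 0.1954]
eef_rot: [-0.707, 0.001, 0.707, 0.001]
ft_force: [-0.0, -1.5, -2.1]
width: 0.056
time: 5.0
ee_pos: [0.4913, 0.1463, 0.1951]
eef_rot: [-0.707, 0.002, 0.708, 0.001]
ft_force: [0.5, -0.8, -1.0]
width: 0.0558
5.0 [0.4913 0.1463 0.1951] 0.05578795831034317 [ 0.5 -0.8 -1. ]
```

View pics/w2.png

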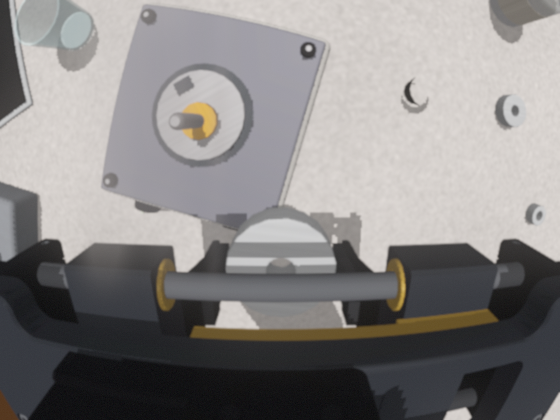

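```bash
python3 -m inch '[[[0.05,0.55,0,0,0,0,0.7],[0.05,0.55,0,0,0,0,0.7],[0.05,0.55,0,0,0,0,0.7],[0.05,0.55,0,0,0,0,0.7]]]';python3 w.py w3; python3 - <<'E'
from h import *
crop(cv2.imread('pics/w2.png'),150,80,120,80,6,'pics/w2c.png')
crop(cv2.imread('pics/w3.png'),200,60,150,110,5,'pics/w3c.png')
crop(cv2.imread('pics/w3.png'),200,180,150,110,5,'pics/w3d.png')
E
```

```text
time: 5.45
ee_pos: [0.4977, 0.2129, 0.1958]
eef_rot: [-0.707, 0.002, 0.707, 0.001]
ft_force: [0.7, -0.1, -1.0]
width: 0.0555
5.45 [0.4977 0.2129 0.1958] 0.055506884236392426 [ 0.7 -0.1 -1. ]
```

View pics/w2c.png

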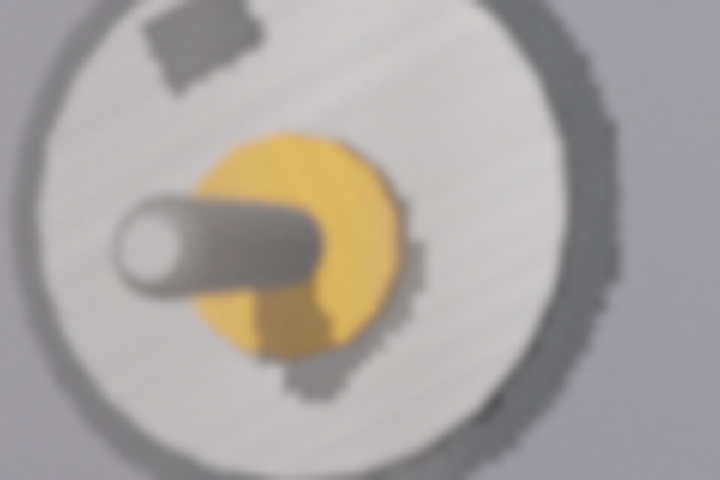

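View pics/w3c.png

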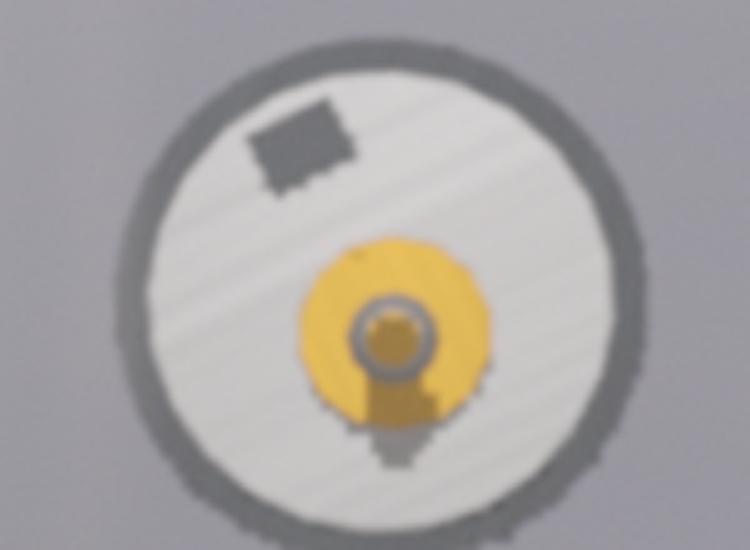

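View pics/w3d.png

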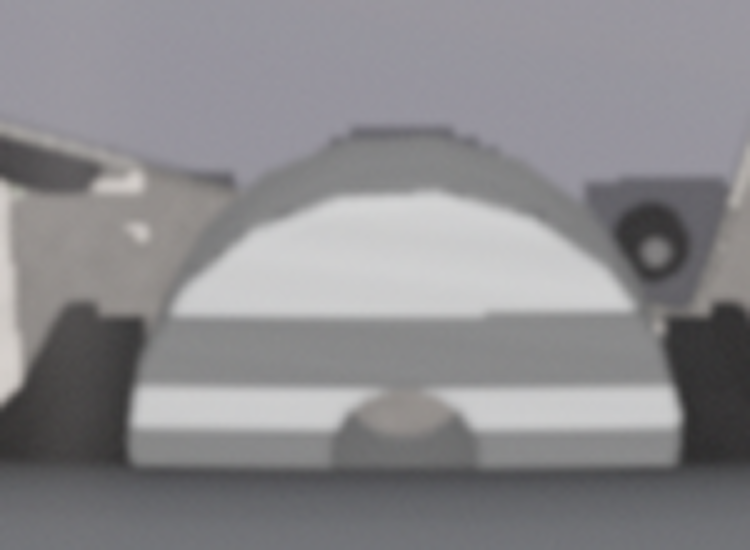

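```bash
cat > m3.py <<'E'
from h import *
import pickle
c2,s2=pickle.load(open('pics/w2.pkl','rb'));c3,s3=pickle.load(open('pics/w3.pkl','rb'))
f=lambda u,x0,y0,k:((u[0]+.5)/k-.5+x0,(u[1]+.5)/k-.5+y0)
a=f((151,248),150,80,6);b=f((393,338),200,60,5)
print('nose',tri([ray(c2,a,1),ray(c3,b,1)]),atz(c2,a,.153,1),atz(c3,b,.153,1))
b=f((395,333),200,60,5);a=f((295,245),150,80,6);print('collar',tri([ray(c2,a,1),ray(c3,b,1)]))
a=f((300,220),150,80,6);b=f((382,300),200,60,5);print('disc',tri([ray(c2,a,1),ray(c3,b,1)]))
z=s3['ee_pos'][2]-.0048+.022
for u,r in [((405,132),.028),((405,390),.007)]:
    p=atz(c3,f(u,200,180,5),z,1); print('ringcentre',p-[r,0,0]-s3['ee_pos'])
for u in (130,683): print((atz(c3,f((u,440),200,180,5),z,1)-s3['ee_pos']).round(4))
E
python3 m3.py
```

```text
nose (array([0.56664545, 0.21398906, 0.15266591]), [np.float64(0.03302988329891831), np.float64(0.033029883299225175)]) [0.56660799 0.21388158 0.153     ] [0.56668371 0.21398399 0.153     ]
collar (array([0.56658578, 0.21403749, 0.0882743 ]), [np.float64(0.1134769101775578), np.float64(0.11347691017743024)])
disc (array([0.57127696, 0.21637079, 0.07537412]), [np.float64(0.7904299740269243), np.float64(0.7904299740269112)])
ringcentre [ 0.00580807 -0.00018295  0.0172    ]
ringcentre [ 8.01321474e-04 -6.52935706e-05  1.72000000e-02]
[0.0022 0.0274 0.0172]
[ 0.0019 -0.0278  0.0172]
```

```bash
cat >> m3.py <<'E'
print('--')
for u,r,zz in [((405,192),.028,z),((405,132),.028,z-.022),((405,390),.007,z)]:
    p=atz(c3,f(u,200,180,5),zz,1); print('ringcentre',(p-[r,0,0]-s3['ee_pos']).round(4))
E
python3 m3.py | sed -n '/--/,$p'
```

```text
--
ringcentre [ 0.     -0.0002  0.0172]
ringcentre [-0.     -0.0002 -0.0048]
ringcentre [ 0.0008 -0.0001  0.0172]
```

```bash
python3 -m inch '[[[0.35,0.01,0,0,0,0,0.7],[0.57,0.01,0,0,0,0,0.7],[0.57,0.01,-0.15,0,0,0,0.7],[0.57,0.01,-0.25,0,0,0,0.7],[0.57,0.01,-0.25,0,0,0,0.7],[0.57,0.01,-0.25,0,0,0,0.7]]]';python3 w.py w4
```

```text
time: 6.1
ee_pos: [0.5656, 0.215, 0.1665]
eef_rot: [-0.707, 0.001, 0.707, 0.001]
ft_force: [0.7, 0.9, -2.6]
width: 0.0559
6.1 [0.5656 0.215  0.1665] 0.05587042875051375 [ 0.7  0.9 -2.6]
```

View pics/w4.png

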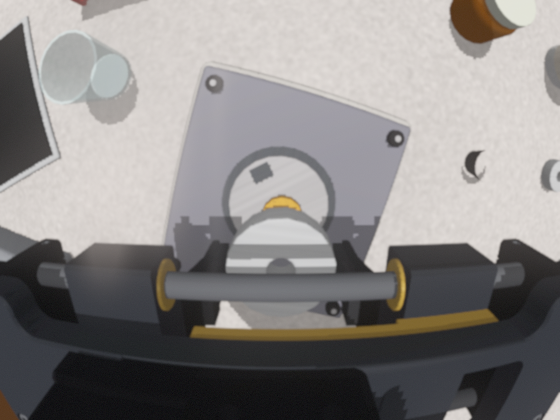

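```bash
python3 -m inch '[[[0.007,-0.007,0,0,0,0,0.7],[0.007,-0.007,-0.04,0,0,0,0.7],[0.007,-0.007,-0.08,0,0,0,0.7],[0.007,-0.007,-0.1,0,0,0,0.7],[0.007,-0.007,-0.1,0,0,0,0.7]]]';python3 -c "
from bench import *
s=read_state();print(s['ee_pos'].round(4),s['ft_force'].round(1),s['torque'].round(2))"
```

```text
time: 6.65
ee_pos: [0.5665, 0.2146, 0.1536]
eef_rot: [-0.707, 0.001, 0.707, 0.001]
ft_force: [-0.4, 0.3, -0.7]
width: 0.0557
[0.5665 0.2146 0.1536] [-0.4  0.3 -0.7] [0.02 0.03 0.05]
```

```bash
python3 -m inch '[[[0,-0.003,-0.03,0,0,0,0.7],[0,-0.003,-0.06,0,0,0,0.7],[0,-0.003,-0.09,0,0,0,0.7],[0,-0.003,-0.09,0,0,0,0.7]]]'
```

```text
time: 7.05
ee_pos: [0.5665, 0.2142, 0.1427]
eef_rot: [-0.707, 0.001, 0.707, 0.001]
ft_force: [-0.4, 0.7, -1.0]
width: 0.0557
```

```bash
python3 -m inch '[[[0,0,-0.06,0,0,0,0.7],[0,0,-0.12,0,0,0,0.7],[0,0,-0.18,0,0,0,0.7],[0,0,-0.24,0,0,0,0.7],[0,0,-0.29,0,0,0,0.7],[0,0,-0.29,0,0,0,0.7]]]'
```

```text
time: 7.65
ee_pos: [0.5663, 0.2141, 0.1075]
eef_rot: [-0.707, 0.001, 0.708, 0.001]
ft_force: [-0.7, 0.1, -2.0]
width: 0.0558
```

```bash
python3 -m inch '[[[0,0,-0.02,0,0,0,0.7],[0,0,-0.04,0,0,0,0.7],[0,0,-0.055,0,0,0,0.7],[0,0,-0.055,0,0,0,0.7]]]';python3 -m inch '[[[0,0,-0.012,0,0,0,0.7],[0,0,-0.02,0,0,0,0.7],[0,0,-0.02,0,0,0,0.7]]]'
```

```text
time: 8.05
ee_pos: [0.5667, 0.2143, 0.1018]
eef_rot: [-0.707, 0.001, 0.707, 0.001]
ft_force: [-0.0, 0.7, -1.1]
width: 0.0555
time: 8.35
ee_pos: [0.5667, 0.2143, 0.0995]
eef_rot: [-0.707, 0.001, 0.707, 0.001]
ft_force: [0.3, 0.8, -0.8]
width: 0.0557
```

```bash
python3 -m inch '[[[0,0,-0.008,0,0,0,0.7],[0,0,-0.016,0,0,0,0.7],[0,0,-0.016,0,0,0,0.7]]]';python3 -m inch '[[[0,0,-0.008,0,0,0,0.7],[0,0,-0.016,0,0,0,0.7],[0,0,-0.016,0,0,0,0.7]]]'
```

```text
time: 8.65
ee_pos: [0.5669, 0.2144, 0.0979]
eef_rot: [0.707, -0.001, -0.707, -0.001]
ft_force: [-0.2, -0.2, 1.6]
width: 0.0561
time: 8.95
ee_pos: [0.5669, 0.2144, 0.0958]
eef_rot: [0.707, -0.001, -0.707, -0.001]
ft_force: [-1.1, -1.0, 3.7]
width: 0.0561
```

```bash
python3 -m inch '[[[0,0,0,0,0,0,0.4],[0,0,0,0,0,0,0.2],[0,0,0,0,0,0,0.2],[0,0,0.1,0,0,0,0.2],[0,0,0.3,0,0,0,0.2],[0,0,0.65,0,0,0,0.2],[0,0,0.65,0,0,0,0.2]]]';python3 -m inch '[[[0,-0.1,0.2,0,0,0,0],[0,-0.4,0.2,0,0,0,0],[0,-0.7,0.2,0,0,0,0],[0,-1,0.2,0,0,0,0],[0,-1,0.2,0,0,0,0]]]'; python3 w.py w5
```

```text
time: 9.65
ee_pos: [0.5689, 0.2162, 0.1799]
eef_rot: [0.71, 0.0, -0.704, -0.002]
ft_force: [-0.1, 0.3, 0.2]
width: 0.0697
time: 10.15
ee_pos: [0.5677, 0.0881, 0.1979]
eef_rot: [0.707, -0.005, -0.707, -0.003]
ft_force: [0.1, 0.2, 0.0]
width: 0.0864
10.15 [0.5677 0.0881 0.1979] 0.0863835223652685 [0.1 0.2 0. ]
```

View pics/w5.png

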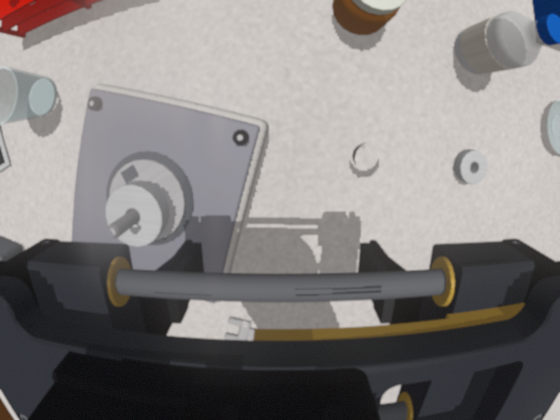

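Big is on the spindle; mid seen at (472,167).

```bash
python3 -m inch '[[[-0.14,-1,0,0,0,0,0],[-0.14,-1,0,0,0,0,0],[-0.14,-1,0,0,0,0,0],[-0.14,-1,0,0,0,0,0]]]';python3 -m inch '[[[-0.14,-0.95,-0.5,0,0,0,0],[-0.14,-0.95,-0.5,0,0,0,0],[-0.14,-0.95,-0.5,0,0,0,0],[-0.14,-0.95,-0.5,0,0,0,0],[-0.14,-0.95,-0.5,0,0,0,0]]]'; python3 w.py w6;python3 - <<'E'
from h import *
crop(cv2.imread('pics/w6.png'),205,70,150,110,5,'pics/w6c.png')
E
```

```text
time: 10.6
ee_pos: [0.5499, -0.0287, 0.1979]
eef_rot: [0.707, -0.003, -0.707, -0.002]
ft_force: [0.6, 0.4, -1.0]
width: 0.0873
time: 11.1
ee_pos: [0.5337, -0.1377, 0.1379]
eef_rot: [0.707, 0.0, -0.707, -0.001]
ft_force: [0.4, 0.5, 0.5]
width: 0.0871
11.1 [ 0.5337 -0.1377  0.1379] 0.08711506509611514 [0.4 0.5 0.5]
```

View pics/w6c.png

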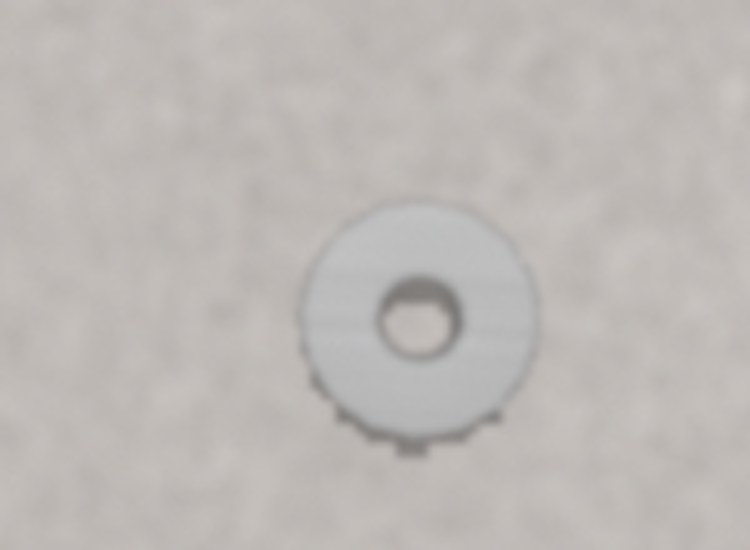

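Mid centre in crop (420,319).

```bash
python3 - <<'E'
from h import *
import pickle
c,s=pickle.load(open('pics/w6.pkl','rb'))
p=atz(c,((420.5)/5-.5+205,319.5/5-.5+70),.02,1);print(p,(p-s['ee_pos'])/.12)
E
```

```text
[ 0.59621521 -0.14453413  0.02      ] [ 0.52060068 -0.05718758 -0.98239874]
```

```bash
python3 -m inch '[[[0.3,-0.05,-0.1,0,0,0,0],[0.52,-0.05,-0.4,0,0,0,0],[0.52,-0.05,-0.6,0,0,0,0],[0.52,-0.05,-0.7,0,0,0,0.3],[0.52,-0.05,-0.7,0,0,0,0.3]]]'
```

```text
time: 11.65
ee_pos: [0.5951, -0.1437, 0.053]
eef_rot: [-0.707, -0.0, 0.708, 0.0]
ft_force: [-0.0, 0.5, 0.6]
width: 0.0778
```

```bash
python3 -m inch '[[[0.009,-0.007,-0.2,0,0,0,0.3],[0.009,-0.007,-0.39,0,0,0,0.3],[0.009,-0.007,-0.39,0,0,0,0.5],[0.009,-0.007,-0.39,0,0,0,0.6],[0.009,-0.007,-0.39,0,0,0,0.7],[0.009,-0.007,-0.39,0,0,0,0.8],[0.009,-0.007,-0.39,0,0,0,0.8]]]' 20
```

```text
time: 12.35
ee_pos: [0.5979, -0.1465, 0.009]
eef_rot: [0.708, -0.001, -0.706, -0.001]
ft_force: [-1.3, 0.5, 7.3]
width: 0.0417
```

```bash
python3 -m inch '[[[0,0,0,0,0,0,0.8]]]';python3 -m inch '[[[0,0,0.1,0,0,0,0.8],[0,0,0.3,0,0,0,0.8],[0,0,0.3,0,0,0,0.8]]]'; python3 w.py w7
```

```text
time: 12.45
ee_pos: [0.5979, -0.1464, 0.0091]
eef_rot: [0.708, -0.001, -0.706, -0.001]
ft_force: [-1.1, 0.3, 7.7]
width: 0.0417
time: 12.75
ee_pos: [0.5989, -0.1467, 0.0471]
eef_rot: [0.709, -0.001, -0.705, -0.0]
ft_force: [1.6, -0.1, 0.2]
width: 0.0415
12.75 [ 0.5989 -0.1467  0.0471] 0.04151844378518128 [ 1.6 -0.1  0.2]
```

View pics/w7.png

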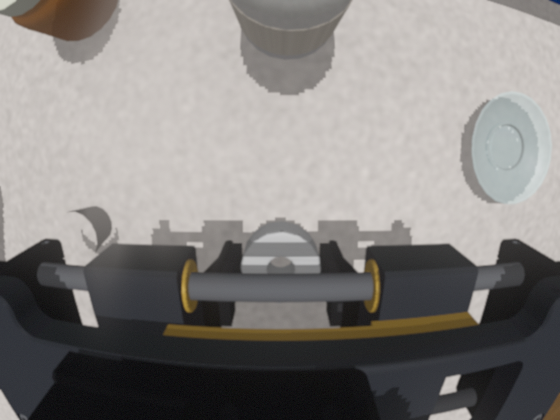

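```bash
python3 -m inch '[[[0,0.1,0.4,0,0,0,0.8],[0,0.3,0.8,0,0,0,0.8],[-0.1,0.6,1,0,0,0,0.8],[-0.2,0.6,1,0,0,0,0.8]]]';python3 -m inch '[[[-0.2,1,0.25,0,0,0,0.8],[-0.2,1,0.25,0,0,0,0.8],[-0.2,1,0.25,0,0,0,0.8],[-0.2,1,0.25,0,0,0,0.8]]]';python3 -m inch '[[[-0.2,1,0,0,0,0,0.8],[-0.2,1,0,0,0,0,0.8],[-0.2,1,0,0,0,0,0.8],[-0.2,1,0,0,0,0,0.8]]]';python3 -m inch '[[[-0.2,0.4,0,0,0,0,0.8],[-0.2,0.4,0,0,0,0,0.8],[-0.2,0.4,0,0,0,0,0.8],[-0.2,0.4,0,0,0,0,0.8]]]';python3 w.py w8;python3 - <<'E'
from h import *
crop(cv2.imread('pics/w8.png'),200,80,150,120,5,'pics/w8c.png')
crop(cv2.imread('pics/w8.png'),200,180,150,110,5,'pics/w8d.png')
E
```

```text
time: 13.2
ee_pos: [0.5745, -0.0678, 0.1676]
eef_rot: [0.709, 0.002, -0.705, 0.001]
ft_force: [0.3, -0.6, -0.5]
width: 0.0418
time: 13.6
ee_pos: [0.5479, 0.0505, 0.1942]
eef_rot: [0.708, 0.002, -0.707, 0.001]
ft_force: [0.2, 0.3, -1.2]
width: 0.0416
time: 14.0
ee_pos: [0.5232, 0.169, 0.1929]
eef_rot: [-0.707, -0.001, 0.707, -0.001]
ft_force: [0.6, -0.5, 0.1]
width: 0.0413
time: 14.4
ee_pos: [0.5015, 0.2116, 0.1926]
eef_rot: [-0.707, 0.002, 0.707, 0.001]
ft_force: [-0.9, -0.2, -1.0]
width: 0.0414
14.4 [0.5015 0.2116 0.1926] 0.04140053118804103 [-0.9 -0.2 -1. ]
```

View pics/w8c.png

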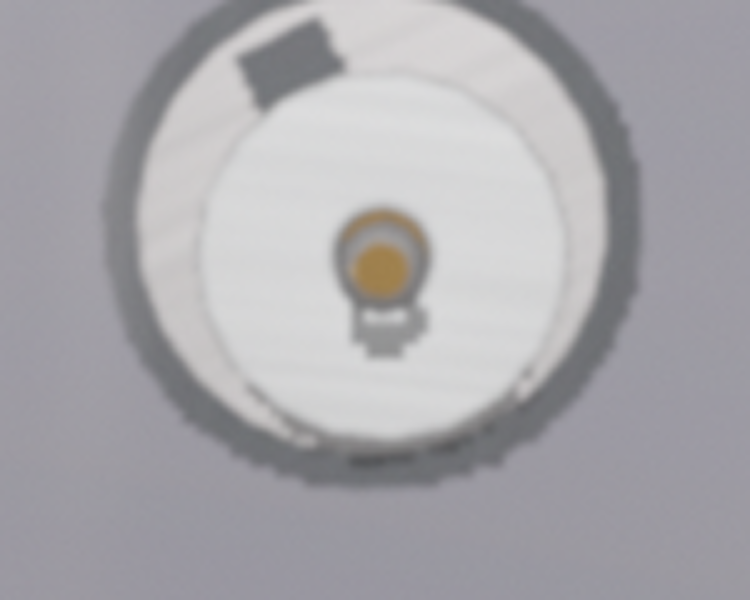

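View pics/w8d.png

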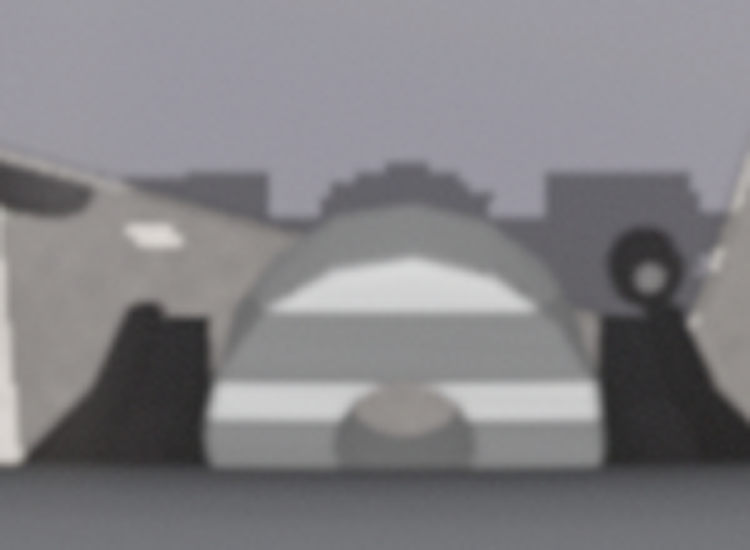

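```bash
cat > m4.py <<'E'
from h import *
import pickle
f=lambda u,x0,y0,k:((u[0]+.5)/k-.5+x0,(u[1]+.5)/k-.5+y0)
def ring(name,col,top,bot,hole,r,h):
    c,s=pickle.load(open(name,'rb')); e=s['ee_pos']
    ob=np.array([f((col,v),200,180,5) for v in (top,bot,hole)])
    def res(q):
        P=e+np.array([[q[0]+r,q[1],q[2]+h],[q[0]+r,q[1],q[2]],[q[0]+.007,q[1],q[2]+h]])
        return (proj(c,P,1)-ob).ravel()
    o=least_squares(res,[0,0,-.005],x_scale=.001); print(name,'dx,dy,bottom rel tip',o.x.round(4),o.fun.round(2))
ring('pics/w3.pkl',405,192,132,390,.028,.022)
ring('pics/w8.pkl',406,258,205,383,.021,.020)
c,s=pickle.load(open('pics/w8.pkl','rb'))
p=atz(c,f((381,270),200,80,5),.1527,1);print(p,p-s['ee_pos'])
E
python3 m4.py
```

```text
pics/w3.pkl dx,dy,bottom rel tip [-0.0014 -0.0001 -0.0097] [-0.05 -0.18 -0.09  0.16  0.14  0.04]
pics/w8.pkl dx,dy,bottom rel tip [-0.0052 -0.0003 -0.0185] [-0.03  0.42 -0.09 -0.32  0.11 -0.14]
[0.56652859 0.21401013 0.1527    ] [ 0.06503485  0.00245836 -0.03989013]
```

```bash
cat >> m4.py <<'E'
def ring1(name,col,top,bot,hole,r,h,b):
    c,s=pickle.load(open(name,'rb')); e=s['ee_pos']
    for n,v,rr,z in (('top',top,r,b+h),('bot',bot,r,b),('hole',hole,.007,b+h)):
        p=atz(c,f((col,v),200,180,5),e[2]+z,1)-e; print(name,n,(p[:2]-[rr,0]).round(4))
ring1('pics/w3.pkl',405,192,132,390,.028,.022,-.0048)
ring1('pics/w8.pkl',406,258,205,383,.021,.020,-.009)
ring1('pics/w8.pkl',406,258,205,383,.021,.020,-.006)
E
python3 m4.py|tail -9
```

```text
pics/w3.pkl top [ 0.     -0.0002]
pics/w3.pkl bot [-0.     -0.0002]
pics/w3.pkl hole [ 0.0008 -0.0001]
pics/w8.pkl top [-0.0017 -0.0003]
pics/w8.pkl bot [-0.0025 -0.0003]
pics/w8.pkl hole [-0.0012 -0.0002]
pics/w8.pkl top [-0.0006 -0.0003]
pics/w8.pkl bot [-0.0015 -0.0003]
pics/w8.pkl hole [ 0.0001 -0.0002]
```

```bash
python3 -m inch '[[[0.35,0.02,0,0,0,0,0.8],[0.556,0.02,0,0,0,0,0.8],[0.556,0.02,-0.1,0,0,0,0.8],[0.556,0.02,-0.17,0,0,0,0.8],[0.556,0.02,-0.17,0,0,0,0.8],[0.556,0.02,-0.17,0,0,0,0.8]]]'
```

```text
time: 15.05
ee_pos: [0.5668, 0.2156, 0.1726]
eef_rot: [-0.707, 0.001, 0.707, 0.001]
ft_force: [-0.1, 0.2, -0.5]
width: 0.0415
```

```bash
python3 -m inch '[[[0.011,-0.011,0,0,0,0,0.8],[0.011,-0.011,-0.04,0,0,0,0.8],[0.011,-0.011,-0.08,0,0,0,0.8],[0.011,-0.011,-0.11,0,0,0,0.8],[0.011,-0.011,-0.11,0,0,0,0.8]]]'
```

```text
time: 15.55
ee_pos: [0.5683, 0.2144, 0.1586]
eef_rot: [-0.707, 0.001, 0.707, 0.001]
ft_force: [-0.4, -0.5, -0.5]
width: 0.0418
```

```bash
python3 -m inch '[[[0,0,-0.03,0,0,0,0.8],[0,0,-0.06,0,0,0,0.8],[0,0,-0.09,0,0,0,0.8],[0,0,-0.12,0,0,0,0.8],[0,0,-0.12,0,0,0,0.8]]]'
```

```text
time: 16.05
ee_pos: [0.5684, 0.2145, 0.1443]
eef_rot: [-0.707, 0.001, 0.707, 0.001]
ft_force: [0.3, 0.3, -1.0]
width: 0.0416
```

```bash
python3 -m inch '[[[0,0,-0.05,0,0,0,0.8],[0,0,-0.1,0,0,0,0.8],[0,0,-0.14,0,0,0,0.8],[0,0,-0.14,0,0,0,0.8]]]';python3 -m inch '[[[0,0,-0.012,0,0,0,0.8],[0,0,-0.024,0,0,0,0.8],[0,0,-0.024,0,0,0,0.8]]]';python3 -m inch '[[[0,0,-0.01,0,0,0,0.8],[0,0,-0.02,0,0,0,0.8],[0,0,-0.02,0,0,0,0.8]]]'
```

```text
time: 16.45
ee_pos: [0.5683, 0.2144, 0.1272]
eef_rot: [-0.707, 0.001, 0.708, 0.001]
ft_force: [0.7, -0.7, -1.3]
width: 0.0414
time: 16.75
ee_pos: [0.5687, 0.2146, 0.1252]
eef_rot: [0.707, -0.001, -0.707, -0.001]
ft_force: [-0.7, 0.1, -0.2]
width: 0.0413
time: 17.05
ee_pos: [0.5686, 0.2145, 0.1227]
eef_rot: [-0.707, 0.001, 0.707, 0.001]
ft_force: [-0.7, -0.6, -0.3]
width: 0.0415
```

```bash
python3 -m inch '[[[0,0,-0.01,0,0,0,0.8],[0,0,-0.02,0,0,0,0.8],[0,0,-0.02,0,0,0,0.8]]]';python3 -m inch '[[[0,0,-0.01,0,0,0,0.8],[0,0,-0.01,0,0,0,0.8],[0,0,-0.01,0,0,0,0.8]]]'
```

```text
time: 17.35
ee_pos: [0.5688, 0.2147, 0.1207]
eef_rot: [0.707, -0.001, -0.707, -0.001]
ft_force: [-1.1, 0.3, 3.2]
width: 0.0418
time: 17.65
ee_pos: [0.5688, 0.2147, 0.1193]
eef_rot: [0.707, -0.001, -0.707, -0.001]
ft_force: [-1.1, 0.5, 2.9]
width: 0.0416
```

```bash
python3 -m inch '[[[0,0,0,0,0,0,0.55],[0,0,0,0,0,0,0.4],[0,0,0,0,0,0,0.3],[0,0,0.1,0,0,0,0.3],[0,0,0.4,0,0,0,0.3],[0,0,0.6,0,0,0,0.3],[-0.1,-0.2,0.6,0,0,0,0.3]]]';python3 -m inch '[[[-0.5,-1,0,0,0,0,0],[-0.5,-1,0,0,0,0,0],[-0.5,-1,0,0,0,0,0],[-0.5,-1,0,0,0,0,0]]]'; python3 w.py w9
```

```text
time: 18.35
ee_pos: [0.5579, 0.1946, 0.1957]
eef_rot: [0.709, 0.002, -0.705, -0.001]
ft_force: [0.1, 0.5, -0.7]
width: 0.0605
time: 18.75
ee_pos: [0.4957, 0.0655, 0.1917]
eef_rot: [-0.707, 0.004, 0.707, 0.002]
ft_force: [0.1, -0.2, -0.2]
width: 0.0834
18.75 [0.4957 0.0655 0.1917] 0.08335968549672827 [ 0.1 -0.2 -0.2]
```

View pics/w9.png

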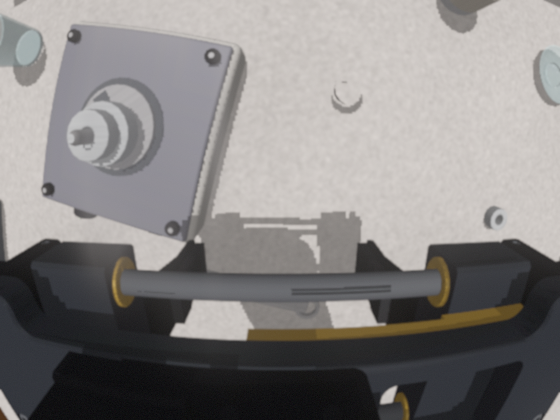

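Mid sits on big at (100,135), spindle through it. Next, the small one.

```bash
python3 -m inch '[[[-0.4,-1,0,0,0,0,0],[-0.4,-1,0,0,0,0,0],[-0.4,-1,0,0,0,0,0],[-0.4,-1,0,0,0,0,0]]]';python3 -m inch '[[[-0.4,-1,-0.4,0,0,0,0],[-0.4,-1,-0.4,0,0,0,0],[-0.4,-1,-0.4,0,0,0,0],[-0.4,-1,-0.4,0,0,0,0]]]';python3 -m inch '[[[0,-0.35,0,0,0,0,0.2],[0,-0.35,0,0,0,0,0.2],[0,-0.35,0,0,0,0,0.2],[0,-0.35,0,0,0,0,0.2]]]'; python3 w.py w10;python3 - <<'E'
from h import *
crop(cv2.imread('pics/w10.png'),205,70,150,110,5,'pics/w10c.png')
E
```

```text
time: 19.2
ee_pos: [0.448, -0.0524, 0.1917]
eef_rot: [-0.707, 0.003, 0.707, 0.002]
ft_force: [-0.0, -0.0, -0.6]
width: 0.0869
time: 19.6
ee_pos: [0.3989, -0.1719, 0.1419]
eef_rot: [-0.706, 0.002, 0.708, 0.003]
ft_force: [0.6, 1.6, -0.8]
width: 0.0869
time: 20.0
ee_pos: [0.4018, -0.2097, 0.1435]
eef_rot: [0.707, 0.0, -0.707, -0.0]
ft_force: [0.5, 0.1, 0.7]
width: 0.0709
20.0 [ 0.4018 -0.2097  0.1435] 0.07087809026182829 [0.5 0.1 0.7]
```

View pics/w10c.png

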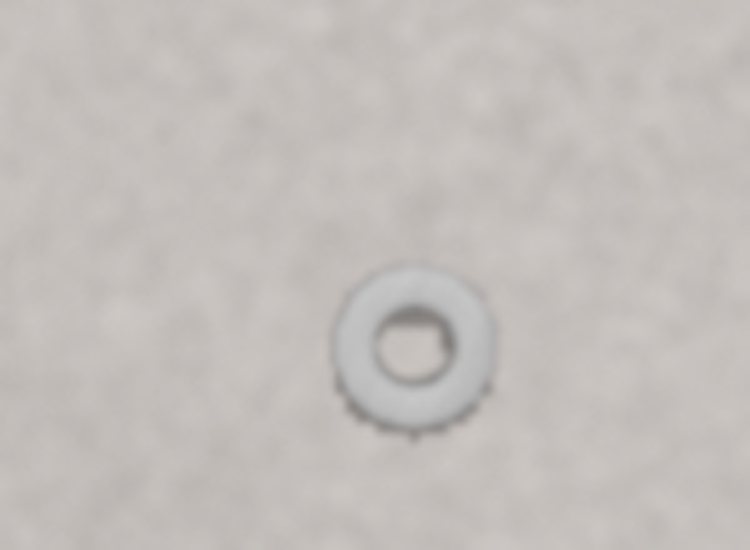

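Small centre in crop (415,346).

```bash
python3 - <<'E'
from h import *
import pickle
c,s=pickle.load(open('pics/w10.pkl','rb'))
p=atz(c,((415.5)/5-.5+205,346.5/5-.5+70),.018,1);print(p,(p-s['ee_pos'])/.12)
E
```

```text
[ 0.45922959 -0.21589532  0.018     ] [ 0.47877185 -0.05186107 -1.0458128 ]
```

```bash
python3 -m inch '[[[0.3,-0.05,-0.1,0,0,0,0.3],[0.48,-0.05,-0.4,0,0,0,0.3],[0.48,-0.05,-0.6,0,0,0,0.4],[0.48,-0.05,-0.75,0,0,0,0.4],[0.48,-0.05,-0.75,0,0,0,0.4]]]'
```

```text
time: 20.55
ee_pos: [0.4573, -0.2154, 0.0513]
eef_rot: [-0.706, -0.001, 0.708, 0.001]
ft_force: [-0.2, 0.4, 0.5]
width: 0.0529
```

```bash
python3 -m inch '[[[0.01,-0.004,-0.2,0,0,0,0.5],[0.01,-0.004,-0.33,0,0,0,0.5],[0.01,-0.004,-0.33,0,0,0,0.5]]]';python3 -m inch '[[[0,0,0,0,0,0,0.7],[0,0,0,0,0,0,0.8],[0,0,0,0,0,0,0.9],[0,0,0,0,0,0,0.9],[0,0,0,0,0,0,0.9]]]' 20
```

```text
time: 20.85
ee_pos: [0.4586, -0.2171, 0.0126]
eef_rot: [-0.706, 0.0, 0.708, 0.001]
ft_force: [-0.1, -0.2, 0.2]
width: 0.0443
time: 21.35
ee_pos: [0.4601, -0.2182, 0.0146]
eef_rot: [0.708, -0.001, -0.707, -0.001]
ft_force: [-1.5, 0.1, 7.7]
width: 0.0283
```

```bash
python3 -m inch '[[[0,0,0,0,0,0,0.9],[0,0,0.1,0,0,0,0.9],[0,0,0.25,0,0,0,0.9],[0,0,0.25,0,0,0,0.9]]]';python3 w.py w11;python3 - <<'E'
from h import *
crop(cv2.imread('pics/w11.png'),200,180,150,110,5,'pics/w11d.png')
E
```

```text
time: 21.75
ee_pos: [0.4609, -0.2184, 0.0462]
eef_rot: [0.708, -0.002, -0.706, -0.0]
ft_force: [0.9, 0.3, -0.5]
width: 0.0281
21.75 [ 0.4609 -0.2184  0.0462] 0.028115336942050612 [ 0.9  0.3 -0.5]
```

View pics/w11d.png

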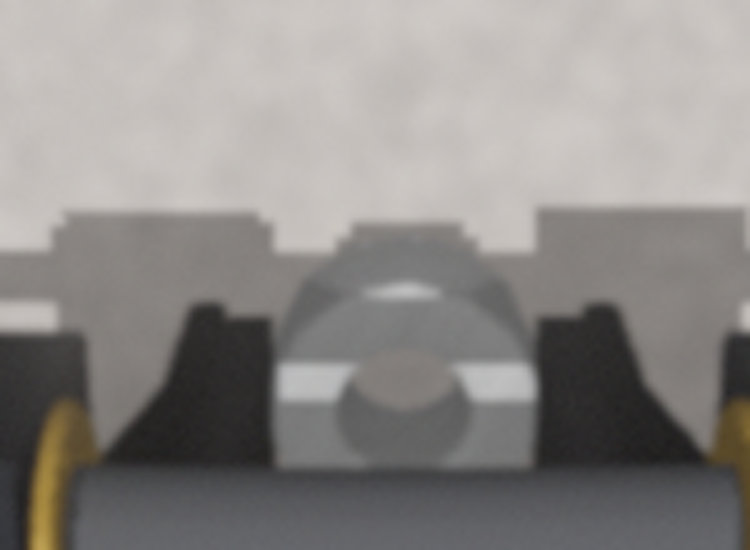

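```bash
cat >> m4.py <<'E'
print('==')
ring('pics/w11.pkl',404,283,238,347,.015,.018)
for b in (-.0146,-.012): ring1('pics/w11.pkl',404,283,238,347,.015,.018,b)
c,s=pickle.load(open('pics/w11.pkl','rb'));e=s['ee_pos']
for b in (-.0146,-.012): print('near hole',(atz(c,f((404,466),200,180,5),e[2]+b+.018,1)-e)+[.007,0,0])
for u in (275,538): print('sides',(atz(c,f((u,425),200,180,5),e[2]-.0146+.018,1)-e))
E
python3 m4.py|sed -n '/==/,$p'
```

```text
==
pics/w11.pkl dx,dy,bottom rel tip [-0.0098 -0.     -0.0378] [-0.    0.28 -0.04 -0.17  0.04 -0.12]
pics/w11.pkl top [-0.0012  0.    ]
pics/w11.pkl bot [-0.0022 -0.    ]
pics/w11.pkl hole [-0.0004  0.    ]
pics/w11.pkl top [-0.0002  0.    ]
pics/w11.pkl bot [-0.0013 -0.    ]
pics/w11.pkl hole [0.0007 0.    ]
near hole [-4.35225304e-04  7.22146938e-05  3.40000000e-03]
near hole [8.53655611e-04 7.18902634e-05 6.00000000e-03]
sides [-0.00249581  0.01397551  0.0034    ]
sides [-0.00261818 -0.0144103   0.0034    ]
```

```bash
python3 -m inch '[[[0,0.1,0.4,0,0,0,0.9],[0,0.5,0.8,0,0,0,0.9],[0.1,0.7,1,0,0,0,0.9],[0.1,0.7,1,0,0,0,0.9]]]';python3 -m inch '[[[0.1,1,0.3,0,0,0,0.9],[0.1,1,0.3,0,0,0,0.9],[0.1,1,0.3,0,0,0,0.9],[0.1,1,0.3,0,0,0,0.9]]]';python3 -m inch '[[[0.1,1,0,0,0,0,0.9],[0.1,1,0,0,0,0,0.9],[0.1,1,0,0,0,0,0.9],[0.1,1,0,0,0,0,0.9]]]';python3 -m inch '[[[0,0.85,0,0,0,0,0.9],[0,0.9,0,0,0,0,0.9],[0,0.9,0,0,0,0,0.9],[0,0.9,0,0,0,0,0.9]]]';python3 w.py w12;python3 - <<'E'
from h import *
crop(cv2.imread('pics/w12.png'),200,60,150,120,5,'pics/w12c.png')
crop(cv2.imread('pics/w12.png'),200,180,150,110,5,'pics/w12d.png')
E
```

```text
time: 22.2
ee_pos: [0.4746, -0.1296, 0.1678]
eef_rot: [0.709, 0.001, -0.705, 0.002]
ft_force: [0.3, -0.1, -0.5]
width: 0.028
time: 22.6
ee_pos: [0.4839, -0.0101, 0.2002]
eef_rot: [0.708, 0.001, -0.707, 0.001]
ft_force: [-0.6, -0.0, -1.5]
width: 0.0283
time: 23.0
ee_pos: [0.495, 0.1086, 0.1987]
eef_rot: [-0.707, -0.001, 0.708, -0.0]
ft_force: [-0.3, 0.6, 0.1]
width: 0.0282
time: 23.4
ee_pos: [0.4952, 0.2142, 0.1986]
eef_rot: [-0.707, 0.0, 0.708, 0.0]
ft_force: [0.5, -0.6, -0.8]
width: 0.028
23.4 [0.4952 0.2142 0.1986] 0.02800712893562036 [ 0.5 -0.6 -0.8]
```

View pics/w12c.png

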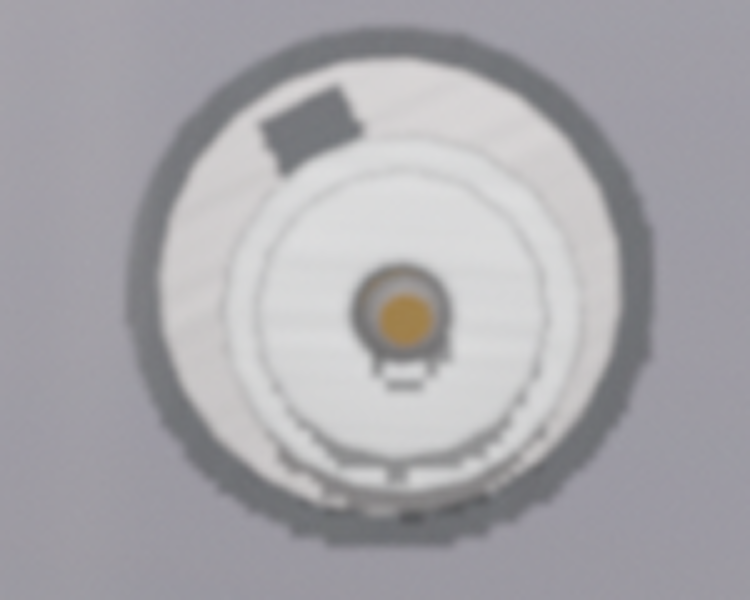

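View pics/w12d.png

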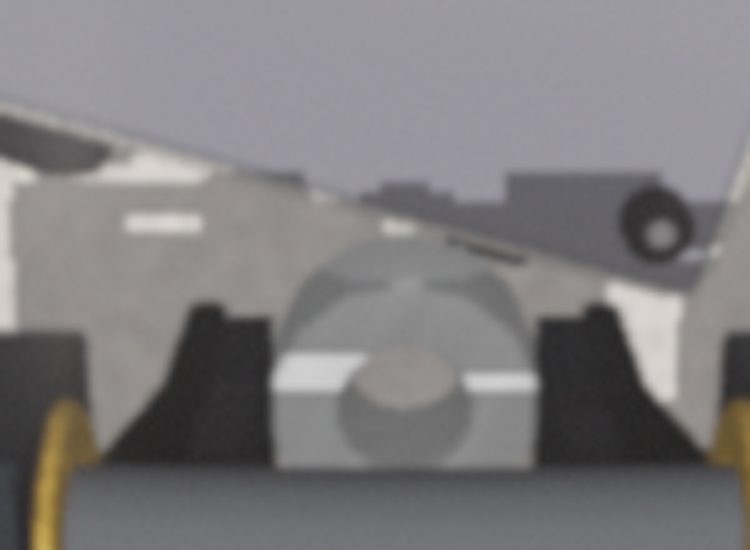

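```bash
python3 -c "
from m4 import *
" >/dev/null; python3 - <<'E'
from h import *
import pickle
c,s=pickle.load(open('pics/w12.pkl','rb'));print(atz(c,(405.5/5-.5+200,320.5/5-.5+60),.1527,1))
E
python3 -m inch '[[[0.35,0,0,0,0,0,0.9],[0.6,0,0,0,0,0,0.9],[0.6,0,-0.1,0,0,0,0.9],[0.6,0,-0.17,0,0,0,0.9],[0.6,0,-0.17,0,0,0,0.9],[0.6,0,-0.17,0,0,0,0.9]]]'
```

```text
[0.56638579 0.21404608 0.1527    ]
time: 24.05
ee_pos: [0.567, 0.2133, 0.1793]
eef_rot: [-0.707, 0.001, 0.707, 0.001]
ft_force: [0.3, 1.2, 0.3]
width: 0.0284
```

```bash
python3 -m inch '[[[0.003,0.006,0,0,0,0,0.9],[0.003,0.006,-0.05,0,0,0,0.9],[0.003,0.006,-0.09,0,0,0,0.9],[0.003,0.006,-0.12,0,0,0,0.9],[0.003,0.006,-0.12,0,0,0,0.9]]]'
```

```text
time: 24.55
ee_pos: [0.5675, 0.2147, 0.1641]
eef_rot: [-0.707, 0.001, 0.707, 0.001]
ft_force: [-1.1, -1.0, -0.7]
width: 0.0285
```

```bash
python3 -m inch '[[[0,-0.005,-0.03,0,0,0,0.9],[0,-0.005,-0.05,0,0,0,0.9],[0,-0.005,-0.07,0,0,0,0.9],[0,-0.005,-0.07,0,0,0,0.9]]]';
```

```text
time: 24.95
ee_pos: [0.5677, 0.2142, 0.1561]
eef_rot: [-0.707, 0.001, 0.707, 0.001]
ft_force: [0.6, 0.5, 0.7]
width: 0.0285
```

```bash
python3 -m inch '[[[0,0,-0.02,0,0,0,0.9],[0,0,-0.04,0,0,0,0.9],[0,0,-0.06,0,0,0,0.9],[0,0,-0.06,0,0,0,0.9]]]';python3 -m inch '[[[0,0,-0.01,0,0,0,0.9],[0,0,-0.02,0,0,0,0.9],[0,0,-0.02,0,0,0,0.9]]]'
```

```text
time: 25.35
ee_pos: [0.5677, 0.2141, 0.1488]
eef_rot: [-0.707, 0.001, 0.707, 0.001]
ft_force: [0.3, 0.2, -0.2]
width: 0.0279
time: 25.65
ee_pos: [0.5678, 0.2142, 0.1467]
eef_rot: [-0.707, 0.001, 0.707, 0.001]
ft_force: [-0.1, -0.8, -0.4]
width: 0.028
```

```bash
python3 -m inch '[[[0,0,-0.01,0,0,0,0.9],[0,0,-0.016,0,0,0,0.9],[0,0,-0.016,0,0,0,0.9]]]';python3 -m inch '[[[0,0,-0.01,0,0,0,0.9],[0,0,-0.016,0,0,0,0.9],[0,0,-0.016,0,0,0,0.9]]]'
```

```text
time: 25.95
ee_pos: [0.5679, 0.2143, 0.145]
eef_rot: [0.707, -0.001, -0.707, -0.001]
ft_force: [0.2, -0.0, 0.2]
width: 0.0282
time: 26.25
ee_pos: [0.5684, 0.2145, 0.1445]
eef_rot: [0.708, -0.001, -0.706, -0.001]
ft_force: [-2.1, -1.7, 11.9]
width: 0.0283
```

```bash
python3 -m inch '[[[0,0,0.01,0,0,0,0.6],[0,0,0.01,0,0,0,0.5],[0,0,0.01,0,0,0,0.5],[0,0,0.1,0,0,0,0.5],[0,0,0.3,0,0,0,0.5],[0,0,0.3,0,0,0,0.5]]]';python3 -m inch '[[[-0.007,-0.002,0,0,0,0,0.79],[-0.007,-0.002,0,0,0,0,0.79],[-0.007,-0.002,0,0,0,0,0.79],[-0.007,-0.002,0,0,0,0,0.79]]]'; python3 w.py w13; python3 - <<'E'
from h import *
for n in('scene','side'):
    cv2.imwrite(f'pics/{n}1.png',camera(n)[:,:,::-1])
crop(cv2.imread('pics/side1.png'),220,110,100,90,7,'pics/side1c.png')
crop(cv2.imread('pics/scene1.png'),300,130,100,80,7,'pics/scene1c.png')
E
```

```text
time: 26.85
ee_pos: [0.569, 0.2153, 0.1825]
eef_rot: [0.709, -0.0, -0.706, -0.001]
ft_force: [-0.2, 0.2, -0.1]
width: 0.0436
time: 27.25
ee_pos: [0.5668, 0.2139, 0.1785]
eef_rot: [-0.707, 0.001, 0.707, 0.001]
ft_force: [0.2, 0.1, -0.0]
width: 0.0215
27.25 [0.5668 0.2139 0.1785] 0.021465883489450503 [ 0.2  0.1 -0. ]
```

View pics/w13.png

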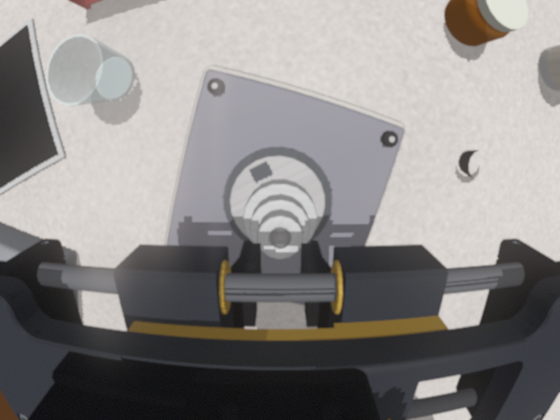

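View pics/side1c.png

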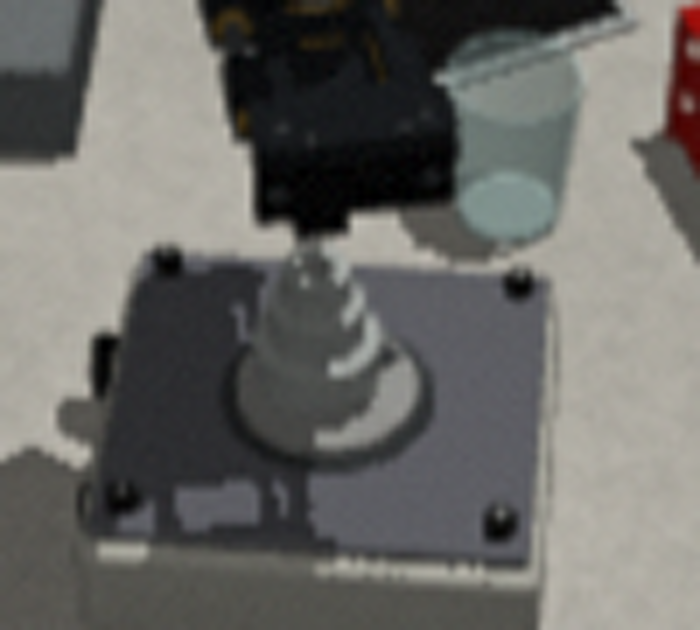

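View pics/scene1c.png

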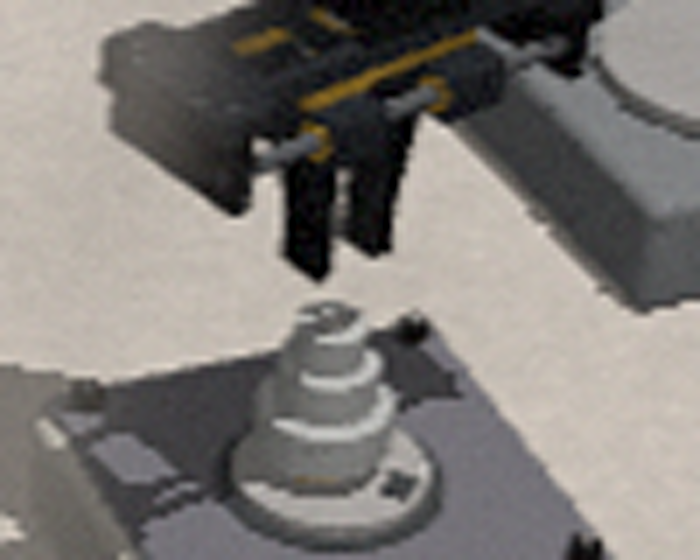

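```bash
python3 -m inch '[[[-0.002,0,0,0,0,0,0.81],[-0.002,0,-0.06,0,0,0,0.81],[-0.002,0,-0.12,0,0,0,0.81],[-0.002,0,-0.18,0,0,0,0.81],[-0.002,0,-0.18,0,0,0,0.81]]]';python3 -m inch '[[[0,0,-0.015,0,0,0,0.81],[0,0,-0.03,0,0,0,0.81],[0,0,-0.03,0,0,0,0.81]]]'
```

```text
time: 27.9
ee_pos: [0.5661, 0.2136, 0.1559]
eef_rot: [-0.706, 0.001, 0.708, 0.001]
ft_force: [0.3, -0.3, 0.2]
width: 0.0168
time: 28.2
ee_pos: [0.5668, 0.214, 0.1538]
eef_rot: [0.707, -0.001, -0.707, -0.001]
ft_force: [-0.9, -0.8, -0.5]
width: 0.0166
```

```bash
python3 -m inch '[[[0,0,-0.01,0,0,0,0.81],[0,0,-0.02,0,0,0,0.81],[0,0,-0.02,0,0,0,0.81]]]';python3 -m inch '[[[0,0,-0.01,0,0,0,0.81],[0,0,-0.015,0,0,0,0.81],[0,0,-0.015,0,0,0,0.81]]]'
```

```text
time: 28.5
ee_pos: [0.5667, 0.214, 0.1513]
eef_rot: [-0.707, 0.001, 0.707, 0.001]
ft_force: [0.2, 0.7, -0.6]
width: 0.0166
time: 28.8
ee_pos: [0.5667, 0.214, 0.1495]
eef_rot: [-0.707, 0.001, 0.707, 0.001]
ft_force: [-0.1, 0.7, -0.4]
width: 0.0163
```

```bash
python3 -m inch '[[[0,0,-0.01,0,0,0,0.81],[0,0,-0.015,0,0,0,0.81],[0,0,-0.015,0,0,0,0.81]]]';python3 -m inch '[[[0,0,-0.01,0,0,0,0.81],[0,0,-0.015,0,0,0,0.81],[0,0,-0.015,0,0,0,0.81]]]'
```

```text
time: 29.1
ee_pos: [0.567, 0.2142, 0.1485]
eef_rot: [0.707, -0.001, -0.707, -0.001]
ft_force: [-1.2, -0.3, 5.4]
width: 0.0165
time: 29.4
ee_pos: [0.5674, 0.2144, 0.1483]
eef_rot: [0.708, -0.001, -0.706, -0.001]
ft_force: [-5.4, -3.7, 17.9]
width: 0.0163
```

```bash
python3 -m inch '[[[0,0,-0.008,0,0,0,0.81],[0,0,-0.012,0,0,0,0.81],[0,0,-0.012,0,0,0,0.81]]]'
```

```text
time: 29.7
ee_pos: [0.5675, 0.2144, 0.1481]
eef_rot: [0.708, -0.001, -0.706, -0.001]
ft_force: [-10.1, -5.9, 29.3]
width: 0.0165
```

```bash
python3 -m inch '[[[0,0,0.03,0,0,0,0.81],[0,0,0.05,0,0,0,0.81],[0,0,0.2,0,0,0,0.81],[0,0,0.4,0,0,0,0.7],[0,0,0.6,0,0,0,0.6],[0,0,0.6,0,0,0,0.5]]]';python3 -m inch '[[[-0.55,0,0,0,0,0,0.5],[-0.55,0,0,0,0,0,0.5],[-0.55,0,0,0,0,0,0.5],[-0.55,0,0,0,0,0,0.5]]]';python3 w.py w14;python3 -m inch '[[[-1,0,0.2,0,0,0,0.5],[-1,0,0.2,0,0,0,0.5],[-1,0,0.2,0,0,0,0.5],[-1,0,0.2,0,0,0,0.5]]]';python3 - <<'E'
from h import *
for n in('scene','side'):
    cv2.imwrite(f'pics/{n}2.png',camera(n)[:,:,::-1])
crop(cv2.imread('pics/side2.png'),225,110,90,75,7,'pics/side2c.png')
crop(cv2.imread('pics/scene2.png'),300,155,100,80,7,'pics/scene2c.png')
crop(cv2.imread('pics/w14.png'),200,60,150,120,5,'pics/w14c.png')
E
```

```text
time: 30.3
ee_pos: [0.5678, 0.2149, 0.2195]
eef_rot: [0.709, -0.0, -0.706, -0.001]
ft_force: [0.0, -0.5, -0.4]
width: 0.033
time: 30.7
ee_pos: [0.501, 0.2134, 0.2163]
eef_rot: [0.707, -0.001, -0.707, -0.001]
ft_force: [-0.6, 0.0, 0.4]
width: 0.0434
30.7 [0.501  0.2134 0.2163] 0.043392826208340854 [-0.6  0.   0.4]
time: 31.15
ee_pos: [0.3794, 0.2146, 0.2415]
eef_rot: [0.708, -0.001, -0.706, 0.001]
ft_force: [0.6, 0.3, -0.0]
width: 0.0432
```

View pics/w14c.png

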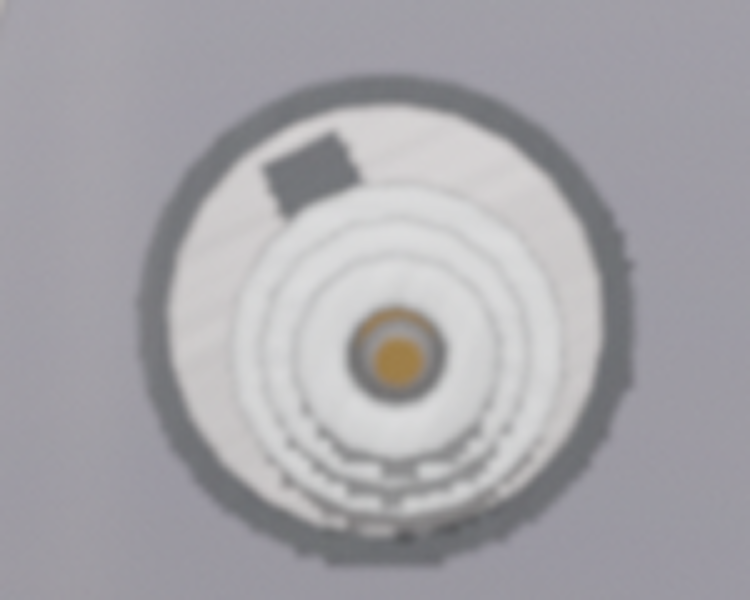

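View pics/side2c.png

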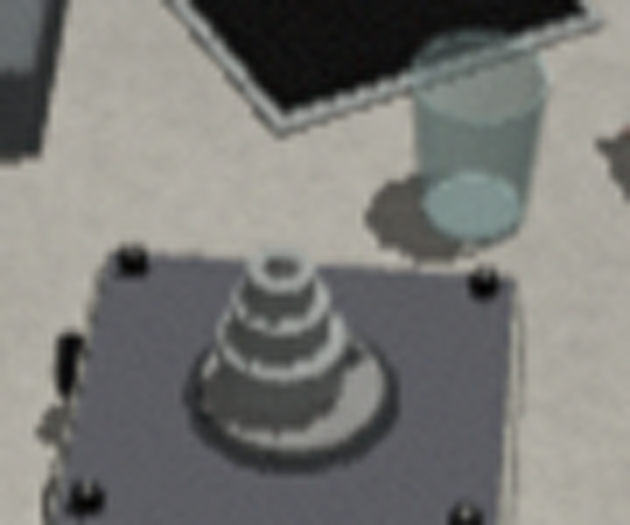

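View pics/scene2c.png

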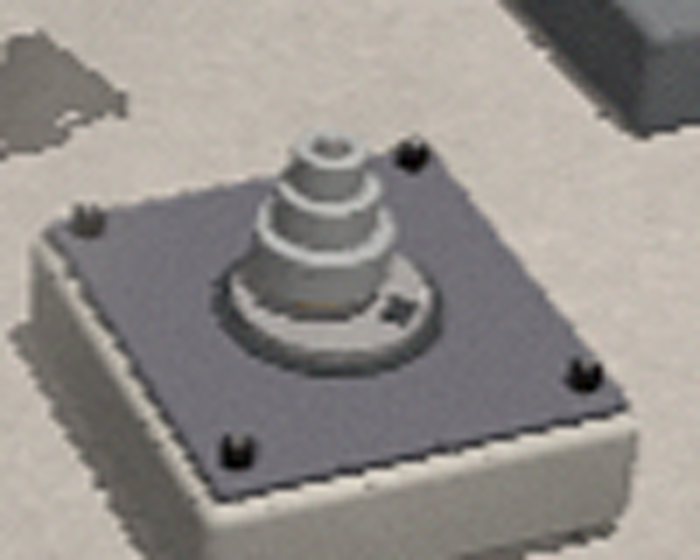

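View pics/scene2.png

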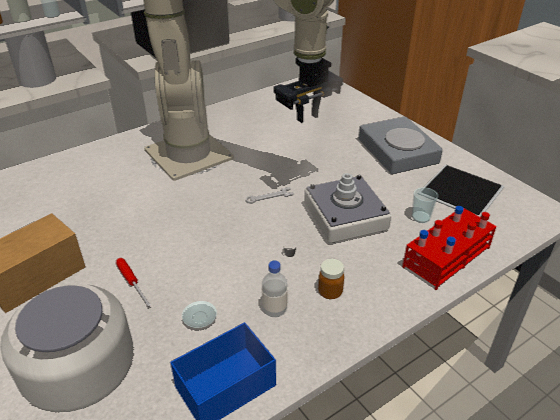

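The stack is concentric, in order (small top at scene crop (333,150), side crop (282,266)). I need to verify its height, since the nose is hard to see.

```bash
python3 - <<'E'
from h import *
S=get_calibration('scene');D=get_calibration('side')
crop(cv2.imread('pics/side2.png'),245,135,45,45,14,'pics/side2e.png')
crop(cv2.imread('pics/scene2.png'),325,165,45,45,14,'pics/scene2e.png')
# predicted overlay for home: circles of each ring top/bottom
for n,c in (('side',D),('scene',S)):
    x0,y0=(245,135) if n=='side' else (325,165)
    im=cv2.imread(f'pics/{n}2e.png')
    for off,col in ((0,(0,0,255)),(.006,(0,255,0))):
        t=np.linspace(0,2*np.pi,60)
        for r,z in ((.028,.110),(.021,.130),(.015,.148),(.006,.148),(.0035,.153)):
            if r<.0061 and off: continue
            P=np.c_[.5666+r*np.cos(t),.214+r*np.sin(t),np.full(60,z+off)]
            q=(proj(c,P)-[x0,y0]+.5)*14-.5
            cv2.polylines(im,[q.astype(np.int32)],True,col if r>.004 else (255,0,0),1)
    cv2.imwrite(f'pics/{n}2f.png',im)
E
```

```text
(no output)
```

View pics/scene2f.png

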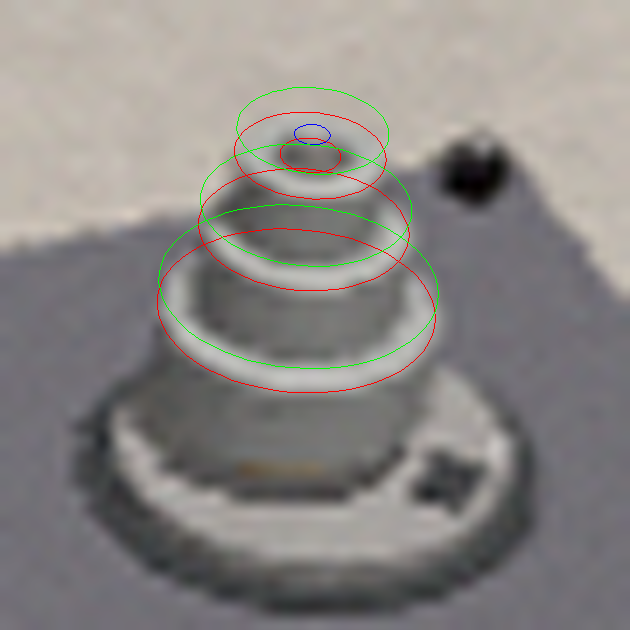

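View pics/side2f.png

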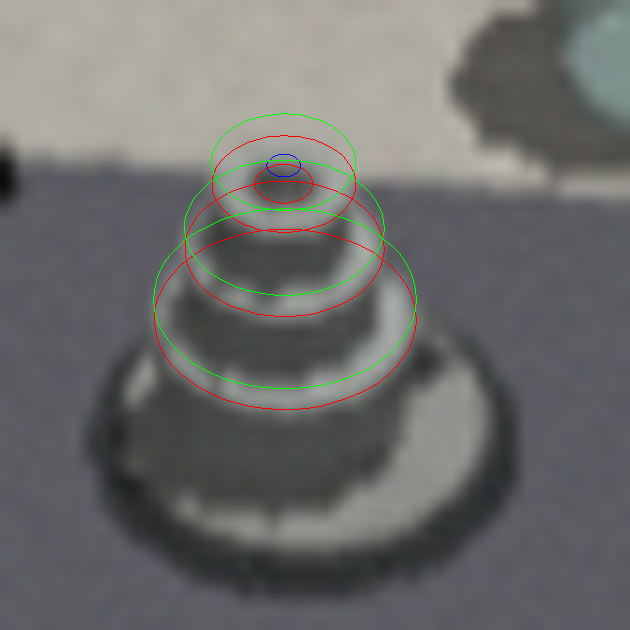

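View pics/scene2e.png

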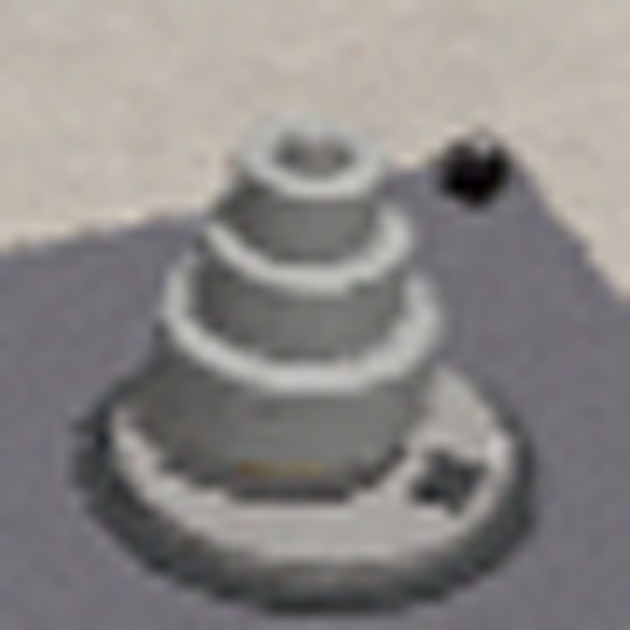

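```bash
python3 - <<'E'
from h import *
S=get_calibration('scene');D=get_calibration('side')
t=np.linspace(0,2*np.pi,90)
for n,c in (('side',D),('scene',S)):
    x0,y0=(245,135) if n=='side' else (325,165)
    im=cv2.imread(f'pics/{n}2e.png')
    for cx,cy,r,z,col in ((.5715,.2167,.04,.078,(255,0,0)),(.5666,.214,.028,.088,(0,0,255)),(.5666,.214,.028,.110,(0,0,255)),(.5666,.214,.028,.093,(0,255,0)),(.5666,.214,.016,.078,(0,255,255))):
        q=(proj(c,np.c_[cx+r*np.cos(t),cy+r*np.sin(t),np.full(90,z)])-[x0,y0]+.5)*14-.5
        cv2.polylines(im,[q.astype(np.int32)],True,col,1)
    cv2.imwrite(f'pics/{n}2g.png',im)
E
```

```text
(no output)
```

View pics/scene2g.png

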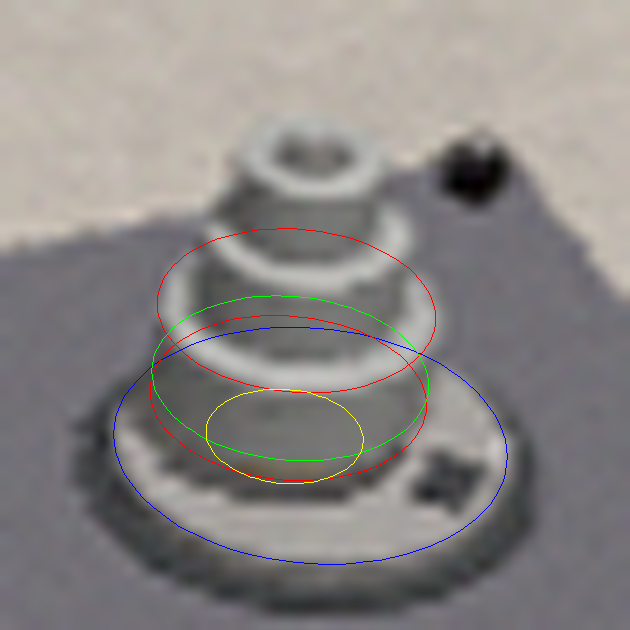

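View pics/side2g.png

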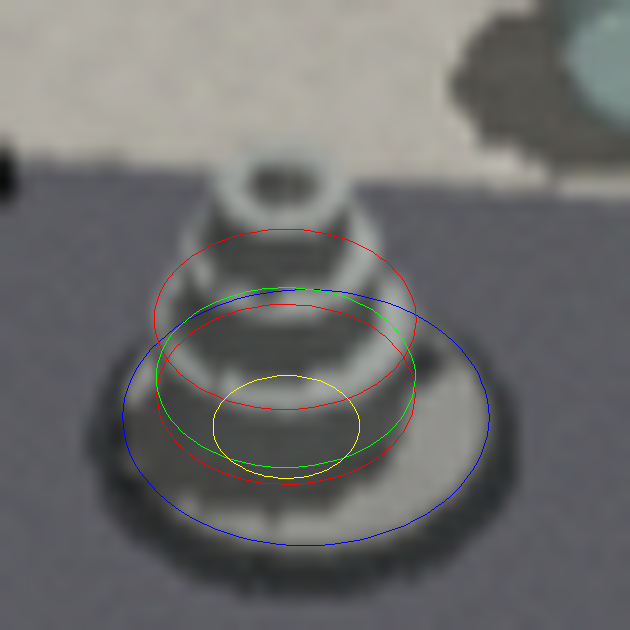

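The outcome looks home within a millimetre; I'll confirm with an oblique close wrist view of the nose above the top ring.

```bash
python3 -m inch '[[[0,0,-0.3,0,0,0,0.5],[0,0,-0.8,0,0,0,0.5],[0,0,-0.95,0,0,0,0.5],[0,0,-0.95,0,0,0,0.5],[0,0,-0.95,0,0,0,0.5]]]'; python3 w.py w15;python3 - <<'E'
from h import *
import pickle
c,s=pickle.load(open('pics/w15.pkl','rb'))
q=proj(c,[[.5665,.214,.148],[.5665,.214,.153]],1);print(q)
x0,y0=int(q[0,0])-45,max(0,int(q[0,1])-35)
im=cv2.imread('pics/w15.png');crop(im,x0,y0,90,75,8,'pics/w15c.png');print(x0,y0)
E
```

```text
time: 31.75
ee_pos: [0.3812, 0.2147, 0.127]
eef_rot: [-0.706, -0.0, 0.708, 0.001]
ft_force: [-1.0, -0.6, 1.1]
width: 0.0433
31.75 [0.3812 0.2147 0.127 ] 0.043317539537731396 [-1.  -0.6  1.1]
[[ 280.65774201  -97.18209109]
 [ 280.63707499 -102.89904713]]
235 0
```

View pics/w15c.png

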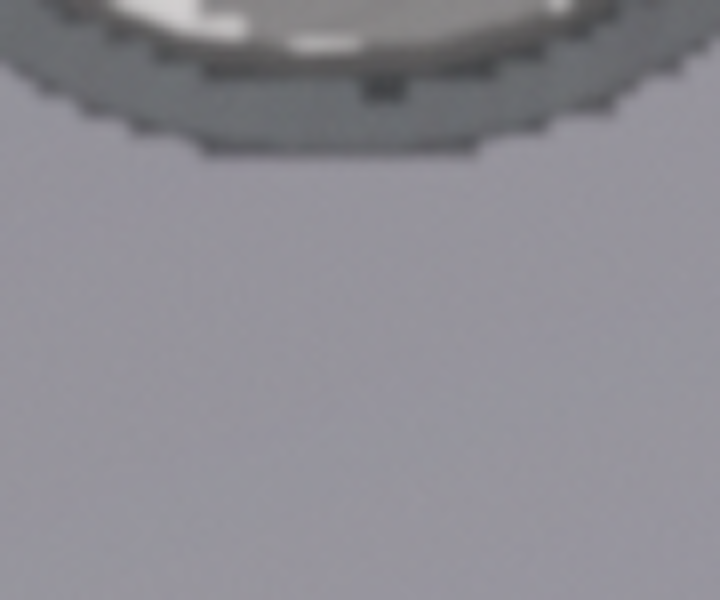

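```bash
python3 -m inch '[[[0,-0.3,0.35,0,0,0,0.5],[0,-0.7,0.35,0,0,0,0.5],[0.5,-1,0.35,0,0,0,0.5],[0.95,-1,0.35,0,0,0,0.5],[0.95,-1,0.35,0,0,0,0.5]]]';python3 -m inch '[[[0,-0.2,0,0,0,0,0.5],[0,-0.2,0,0,0,0,0.5],[0,-0.2,0,0,0,0,0.5]]]'; python3 w.py w16;cat > m5.py <<'E'
from h import *
import pickle
c,s=pickle.load(open('pics/w16.pkl','rb'))
q=proj(c,[[.5665,.214,.148],[.5665,.214,.153]],1);print(q)
x0,y0=int(q[0,0])-22,max(0,int(q[0,1])-20)
im=cv2.imread('pics/w16.png');crop(im,x0,y0,50,42,14,'pics/w16c.png');print(x0,y0)
im=cv2.imread('pics/w16c.png');t=np.linspace(0,2*np.pi,90)
for r,z,col in ((.015,.148,(0,0,255)),(.007,.148,(0,0,255)),(.0035,.153,(255,0,0)),(.015,.151,(0,255,0)),(.028,.11,(0,0,255)),(.021,.13,(0,0,255))):
    p=(proj(c,np.c_[.5665+r*np.cos(t),.214+r*np.sin(t),np.full(90,z)],1)-[x0,y0]+.5)*14-.5
    cv2.polylines(im,[p.astype(np.int32)],True,col,1)
cv2.imwrite('pics/w16d.png',im)
E
python3 m5.py
```

```text
time: 32.3
ee_pos: [0.4993, 0.0911, 0.1711]
eef_rot: [0.709, -0.003, -0.705, -0.002]
ft_force: [-1.2, 0.6, 0.6]
width: 0.0436
time: 32.6
ee_pos: [0.4957, 0.0698, 0.17]
eef_rot: [0.708, -0.001, -0.706, -0.001]
ft_force: [0.9, 0.4, 0.5]
width: 0.0436
32.6 [0.4957 0.0698 0.17  ] 0.04363704251169388 [0.9 0.4 0.5]
[[ 62.7196496  138.57476138]
 [ 58.35680283 139.18037651]]
40 118
```

View pics/w16c.png

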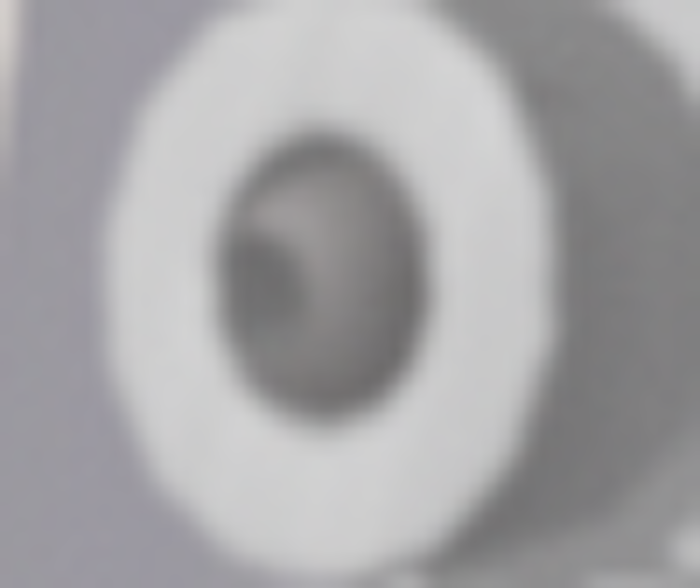

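View pics/w16d.png

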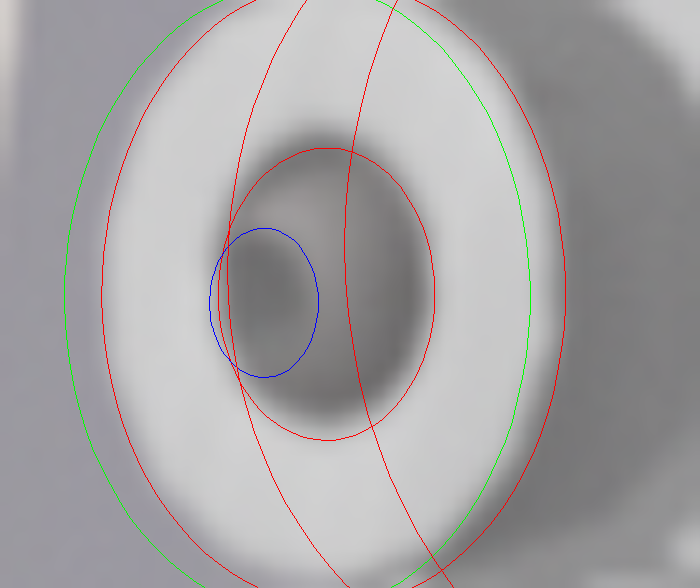

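The top ring matches the predicted home height (0.148 m) and the nose the 0.153 m level, so the nose stands about 5 mm above the stack. Handing in.

```bash
python3 -m inch '[[[0,0,0,0,0,0,0.5],[0,0,0,0,0,0,0.5]]]'; python3 -c "
from bench import *
print(close_job())"
```

```text
time: 32.85
ee_pos: [0.4948, 0.0706, 0.1691]
eef_rot: [0.707, -0.001, -0.707, -0.0]
ft_force: [0.5, -0.4, 0.3]
width: 0.0436
the job is handed in; nothing more can be done
None
```

All three spacers are back on the spindle, big at the bottom, then mid, then small on top, and the job was handed in at about 32.9 s.

- **Pressing down:** I straddled the spindle with the fingertips and pushed the stack to about 29 N. It would not go further at a fingertip height of 0.148 m, which is the fully-home level. The collar seems to have slid most of the way while I was setting the spacers down.
- **Nose check:** A slanted wrist-camera view shows the top spacer at 0.148 m and the spindle's nose about 5 mm above it, as expected when everything is home.
- **Weaker check:** The scene and side cameras agree only to about 1 mm. The strip of brass visible under the big spacer is at their pixel limit, so they do not settle the seating on their own.
- **Other forces:** While gripping, the fingertips read 6 to 8 N upward, probably from touching the bench. The final push also put about 10 N sideways on the wrist.
- **Bench:** I saw nothing else on the bench moved, though I did not re-measure the other items. The gripper is clear of everything.

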